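# Make up the tea-for-one set

## Robot

A 7-joint arm with a two-finger parallel gripper is mounted at the origin on the work surface. World frame = base frame: x ahead of the robot, y to its left, z up, the work surface at z = 0. Lengths are in m, angles in rad, forces in N, time in s.
With the tool pointing down it reaches from about 0.4 to 0.85 m from the base axis. Payload 10.4 kg.
Tool frame: the origin (TCP) lies at the very end of the fingers, on their centre line; the grasp point (between the pads) lies r.hold_point_z behind it (r.hold_point_z is the distance from the TCP to the grasp point, in m); z points along the fingers, y is the direction in which the jaws open and shut (so a half turn about z gives the same grasp; the last joint's range is limited). The gripper opens to 87 mm and grips with 3 to 60 N. Pads are 19 mm wide; open, the fingers measure 117 mm over their backs; the gripper's body (75 mm by 190 mm) begins 51 mm behind the grasp point.
Start: joints at [-1.305, 0.332, -0.065, 1.46, 0.022, 1.35, -0.088], TCP at [0.178, 0.599, 0.223] pointing down, gripper open.
Joint ranges: [-2.6, 2.6], [-0.5, 2.12], [-1.47, 1.34], [0.16, 2.42], [-1.27, 4.41], [0.06, 2.06], [-2.6, 2.6]. Speed limits (rad/s): [2.22, 2.22, 2.79, 2.79, 3.14, 3.14, 3.14].

## Interface

Orientations are given as a unit quaternion [x, y, z, w].
In Python, from bench import r gives the robot as it stands.
- The arm moves only by the tool send_rows, never from a script. Its argument "commands" is a list of rows, each a list of 7 numbers: the shift along the world's x, y, z normalised to -1 to 1, where 1 is 0.03 m, then the turn, a rotation vector about the world's x, y, z normalised to -1 to 1, where 1 is 5 degrees, then the gripper command: -1 is fully open, 1 is shut, values between are in proportion. In form: [[tx, ty, tz, ax, ay, az, jaw], ...]. A call has 1 to 10 rows; each row shifts and turns the pose as measured when the row begins; what a row does not reach is not made up. A row lasts 1/12 s, in which the tool goes at most 41.7 mm and 7.16 degrees, less where a joint would pass 70% of its speed; a pose out of reach is approached as far as the arm can. A call with a number of a shift or a turn outside -1 to 1 is refused whole. A call with a gripper value outside its range is refused whole. The fingers move at their own pace and stop on an object; "grip_force" is the grip in N (left out, the last holds). Time passes only in rows, so rows that do not move let the fingers close. It gives the time, the measured TCP pose, the force and the opening at its end, in the units of the state.
- r.read_state(): the state, without advancing time (a new reading comes with each control period).
- r.camera(name): name is "scene" or "side" or "wrist"; returns the picture (400x640x3 uint8, blue, green, red); there is no depth.
- r.calibration(name): a dict with "K" (3x3 intrinsics, pixels), "dist" ([k1, k2, p1, p2, k3] as OpenCV has them; the pictures are not rectified), "R" (3x3) and "t" (3): a world point X has camera coordinates R X + t; the wrist camera has in their place "mount" (4x4, takes a point from camera to tool coordinates, whose origin is the TCP and whose axes are the flange's). Camera axes: x right, y down, z forward; pixel columns grow to the right and rows downward; lengths in m; the calibration is good to about 2 mm. A picture is of the moment at which its call begins: read the wrist's pose just before it. calibration takes no time and is no camera call.
- r.close_job(): hands the job in, once; it reports no verdict.
The state is a dict: "time": time; "joint_positions": joint angles; "joint_vel": joint speeds; "joint_torque": joint torques, N m; "ee_pos": TCP position; "eef_rot": TCP orientation; "ft_force": force on the tool from outside, world axes, zero at the start; "torque": the same for the moment, N m; "width": finger opening in m.
Only numpy, scipy, OpenCV 4.12 (cv2) and the standard library are available. Lean on these libraries where they do the work, as an engineer would, in place of code of your own. Each camera call takes 0.05 s, during which the arm holds its last target.

## Task

The tea-for-one set has come back from the glaze firing: put it together on its saucer, where the saucer stands, one piece at a time and in this order: the cup upright on the middle of the saucer, the small teapot with its foot in the mouth of the cup, the steel strainer hanging in the neck of the teapot, and last the small lid, seated on the strainer. Lower every piece until it sits, without dropping it, so that the finished set stands straight. Leave the big lid, the green beaker and the paste tub where they are.

Things in the scene. Friction and masses are not known exactly. Their poses are not given: they have to be found in the camera images.
- saucer: White saucer, blue line at the rim, upright on the table and loose (0.3 kg): 149 mm across, 21 mm high at the rim. Its flat middle, where the cup stands, is 84 mm across and 6 mm above the origin. Origin: centre of its underside, z up.
- cup: White cup with one loop handle, no spout, upright, 62 mm high. Rim 66 mm across outside, 58 inside; 62 across at height 22; foot 52. Handle along its -x to 59 mm from the middle, heights 14-57; grip across y. Origin: centre of underside, z up; stands 6 mm above the saucer's origin. About 0.16 kg.
- teapot: The SMALLEST lidless white teapot (bigger ones stand at the table's edge), body 94 mm across. Spout +x, handle -x, both to 85 mm from the middle, below height 95. Neck (grip it across y): outside 54, inside 46 mm, heights 73-92. Foot 50 mm across, 8 deep, then a flat 72 across. Foot in cup (4 mm play), flat on its rim: origin 54 mm above cup's. Origin: centre of underside, z up. 0.36 kg.
- strainer: Steel basket strainer, upright: basket 34 mm across below, 41 above; flange round its mouth 61 across at heights 43-47 (grip its edge; any direction). Mouth 37 inside. Hung in the teapot, the flange lies on the neck's rim, 3.5 mm wider all round; origin then 49 mm above the teapot's. Origin: centre of underside, z up. 0.05 kg.
- lid: The SMALL white lid with a knob: disc 60 mm across, on a plug 30 across and 8 deep (it stands on the plug); 40 high. Knob 22 across at heights 26-35, dome below it up to 18. Seated, plug in the strainer's mouth and disc on the flange: origin 39 mm above the strainer's. Origin: centre of the plug's underside, z up. 0.05 kg.
- big_lid: Bystander: large white lid of another teapot, 91 mm across, 44 mm high. Origin: centre of its underside.
- beaker: Bystander: pale green beaker without handle, 80 mm across, 92 mm high. Origin: centre of its underside.
- tub: Bystander: flat white paste tub with a green band, 67 mm across, 33 mm high. Origin: centre of its underside.

How it is judged:
By the outcome, as a careful person would: the job done as asked, in the order asked, and still so for the second after the job is handed in, with the robot touching nothing.
It also fails if it takes over 122 s, if anything falls off the work surface, if the arm or the gripper's body presses on something with over 40 N, if the wrist force passes 120 N, or if a joint passes its speed limit or range.

## Working session

There is one attempt and no reset: what is moved stays moved. The work goes in short steps, Python scripts to look and compute and a tool call to move; the robot and the scene stay as the last step left them, time stands still between calls to the robot, and variables do not carry over. Pictures are saved under pics/ and viewed, and the job is handed in when it is done.

Besides the shell and the picture viewer there is one more tool, called after "Emit:" as a command line: name --pt "numbers of a row" for each row, then --argument value for the rest. send_rows: Moves the arm, as the interface text tells. Scaled input: -1 to 1 covers 0.03 m each way for a shift and 5 degrees each way for a turn. Its arguments: {"type":"object","properties":{"commands":{"type":"array"},"grip_force":{"type":"number"}},"required":["commands"]}

```bash
ls; mkdir -p pics; python3 - <<'E'
from bench import r
import cv2
s=r.read_state()
print(s, r.hold_point_z)
for n in ["scene","side","wrist"]:
    c=r.calibration(n); print(n,c)
    cv2.imwrite(f"pics/{n}0.png",r.camera(n))
E
```

```text
pics
{'time': 0.0, 'joint_positions': array([-1.30458423,  0.33287958, -0.0646867 ,  1.46093711,  0.02160909,
        1.34989746, -0.08849948]), 'joint_vel': array([-0.00083129,  0.00112999, -0.00071553, -0.00017153, -0.00085441,
       -0.00084384,  0.00050972]), 'joint_torque': array([ 1.14723764e-03, -6.23262835e+01,  2.56051007e-02, -3.89884472e+01,
       -6.13094377e-02,  4.01148247e-02,  1.58159487e-04]), 'ee_pos': array([0.17791511, 0.59874006, 0.22175111]), 'eef_rot': array([ 1.43899286e-01,  9.89592081e-01, -7.10073339e-04, -6.33150507e-05]), 'ft_force': array([ 0.07640037, -0.51121094, -0.23390958]), 'torque': array([ 0.0085265 , -0.03127453, -0.03743035]), 'width': 0.08695121203162251} 0.0187
scene {'K': array([[395.9951034 ,   0.        , 325.03171962],
       [  0.        , 395.9951034 , 204.10929035],
       [  0.        ,   0.        ,   1.        ]]), 'dist': array([-0.02382967,  0.        ,  0.        ,  0.        ,  0.        ]), 'R': array([[-6.99917171e-01,  7.14223940e-01, -3.42812985e-04],
       [ 6.02565707e-01,  5.90237766e-01, -5.37153561e-01],
       [-3.8
[... 451 characters left out ...]

       [ 0.06745929, -0.68279719, -0.72748693]]), 't': array([0.57469145, 0.07920565, 0.98380601])}
wrist {'K': array([[345.87194771,   0.        , 321.76854853],
       [  0.        , 345.87194771, 204.23941092],
       [  0.        ,   0.        ,   1.        ]]), 'dist': array([-0.04035038,  0.        ,  0.        ,  0.        ,  0.        ]), 'mount': array([[ 3.04263699e-04, -9.51991786e-01, -3.06123419e-01,
         8.42601421e-02],
       [ 9.99999927e-01,  3.59907757e-04, -1.25327071e-04,
        -4.10969111e-05],
       [ 2.29486535e-04, -3.06123359e-01,  9.51991826e-01,
        -1.62171292e-01],
       [ 0.00000000e+00,  0.00000000e+00,  0.00000000e+00,
         1.00000000e+00]])}
```

View pics/scene0.png

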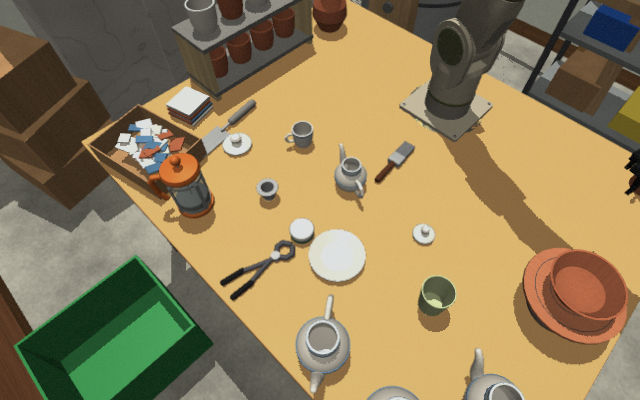

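View pics/side0.png

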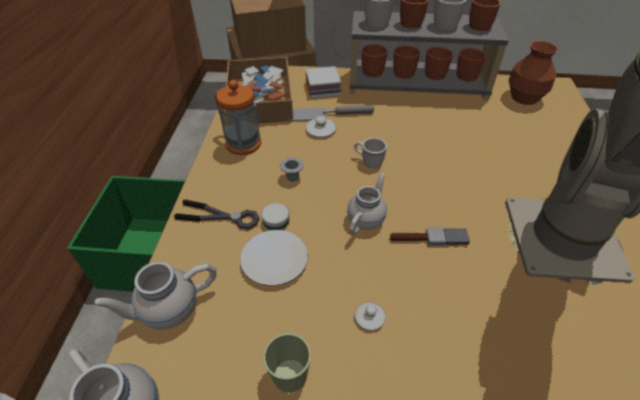

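View pics/wrist0.png

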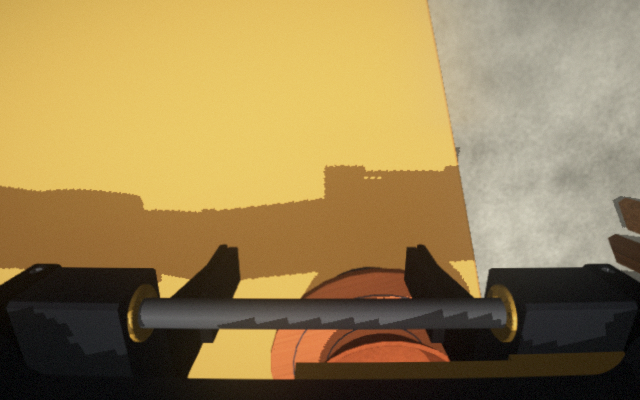

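```bash
cat > h.py <<'E'
import numpy as np, cv2
from scipy.spatial.transform import Rotation as Ro
from bench import r
HZ=r.hold_point_z
def cam(n, s=None):
    c=r.calibration(n)
    if n=="wrist":
        s=s or r.read_state()
        T=np.eye(4);T[:3,:3]=Ro.from_quat(s["eef_rot"]).as_matrix();T[:3,3]=s["ee_pos"]
        M=T@c["mount"]
        return c["K"],c["dist"],M[:3,:3],M[:3,3]
    return c["K"],c["dist"],c["R"].T,-c["R"].T@c["t"]
def ray(C,uv):
    p=cv2.undistortPoints(np.array(uv,float).reshape(-1,1,2),C[0],C[1]).reshape(-1,2)
    d=np.c_[p,np.ones(len(p))]@C[2].T
    return d/np.linalg.norm(d,axis=1)[:,None]
def plane(C,uv,z):
    d=ray(C,uv); o=C[3]
    return o+d*((z-o[2])/d[:,2])[:,None]
def tri(C1,p1,C2,p2):
    A=np.zeros((3,3));b=np.zeros(3)
    for C,p in((C1,p1),(C2,p2)):
        d=ray(C,p)[0];P=np.eye(3)-np.outer(d,d);A+=P;b+=P@C[3]
    return np.linalg.solve(A,b)
def proj(C,X):
    R=C[2].T
    return cv2.projectPoints(np.array(X,float).reshape(-1,1,3),cv2.Rodrigues(R)[0],-R@C[3],C[0],C[1])[0].reshape(-1,2)
def circ(P):
    P=np.asarray(P);A=np.c_[2*P[:,:2],np.ones(len(P))];b=(P[:,:2]**2).sum(1)
    x=np.linalg.lstsq(A,b,rcond=None)[0];return x[0],x[1],np.sqrt(x[2]+x[0]**2+x[1]**2)
def save(n,img,box=None,k=1):
    if box: x0,y0,x1,y1=box; img=img[y0:y1,x0:x1]
    cv2.imwrite(f"pics/{n}.png",cv2.resize(img,None,fx=k,fy=k,interpolation=cv2.INTER_CUBIC))
def white(img,smax=70,vmin=90):
    h=cv2.cvtColor(img,cv2.COLOR_BGR2HSV);return ((h[...,1]<smax)&(h[...,2]>vmin)).astype(np.uint8)*255
E
python3 - <<'E'
from h import *
for n in["scene","side"]:
    im=cv2.imread(f"pics/{n}0.png");m=white(im,90,60)
    C=cam(n)
    nn,l,st,ce=cv2.connectedComponentsWithStats(m)
    for i in range(1,nn):
        if 80<st[i,4]<6000: print(n,st[i],ce[i].round(1),plane(C,ce[i],0.02)[0].round(3))
s=cv2.imread("pics/scene0.png"); d=cv2.imread("pics/side0.png")
save("s1",s,(230,110,440,270),3.7); save("d1",d,(240,120,410,340),2.7)
E
```

```text
scene [418   0  42   4 126] [436.6   1.2] [-0.472 -0.381  0.02 ]
scene [482   0  35  34 532] [496.7  12. ] [-0.584 -0.159  0.02 ]
scene [ 515    0   55   35 1224] [542.2  13.3] [-0.711 -0.021  0.02 ]
scene [ 562    0   78   69 1448] [595.8  31.9] [-0.749  0.193  0.02 ]
scene [ 210   27  103   68 1599] [258.   57.1] [ 0.293 -0.634  0.02 ]
scene [ 529   50  111  101 2461] [585.1 101. ] [-0.338  0.334  0.02 ]
scene [166  86  44  31 768] [187.3 100.9] [ 0.61  -0.629  0.02 ]
scene [ 201  100   55   58 1213] [229.1 135.6] [ 0.608 -0.403  0.02 ]
scene [191 105  22  22  91] [202.5 115.3] [ 0.614 -0.537  0.02 ]
scene [ 114  118   55   57 1128] [141.4 141.2] [ 0.815 -0.582  0.02 ]
scene [285 120  28  28 531] [300.8 133.5] [ 0.444 -0.247  0.02 ]
scene [388 141  27  26 341] [400.9 153.4] [0.286 0.029 0.02 ]
scene [ 334  143   34   55 1040] [350.1 173.7] [ 0.452 -0.029  0.02 ]
scene [166 171  44  43 802] [189.8 194.3] [ 0.826 -0.306  0.02 ]
scene [256 178  22  23 340] [266.9 187.7] [ 0.656 -0.166  0.02 ]
scene [289 218  25  25 485] [301.3 229.4] [0.682 0.003 0.02 ]
scene [412 223  24  21 380] [42
[... 833 characters left out ...]
88  104   86   34 1210] [322.7 118.1] [ 0.602 -0.404  0.02 ]
side [238 115  22  27 381] [247.8 127.5] [ 0.82  -0.339  0.02 ]
side [354 137  34  32 735] [371.9 151. ] [ 0.453 -0.259  0.02 ]
side [280 157  24  25 307] [291.5 165.8] [ 0.667 -0.179  0.02 ]
side [ 347  172   41   63 1575] [367.1 207.1] [ 0.463 -0.044  0.02 ]
side [261 202  29  25 568] [275.  214.2] [ 0.683 -0.002  0.02 ]
side [200 204  59  22 370] [232.6 215.4] [0.785 0.01  0.02 ]
side [426 227  44  16 609] [446.8 234.6] [0.28  0.028 0.02 ]
side [ 239  228   69   58 3098] [273.5 257.1] [0.666 0.124 0.02 ]
side [354 301  33  30 759] [369.7 315.8] [0.455 0.249 0.02 ]
side [ 263  333   49   59 2111] [286.9 359.8] [0.604 0.351 0.02 ]
```

View pics/s1.png

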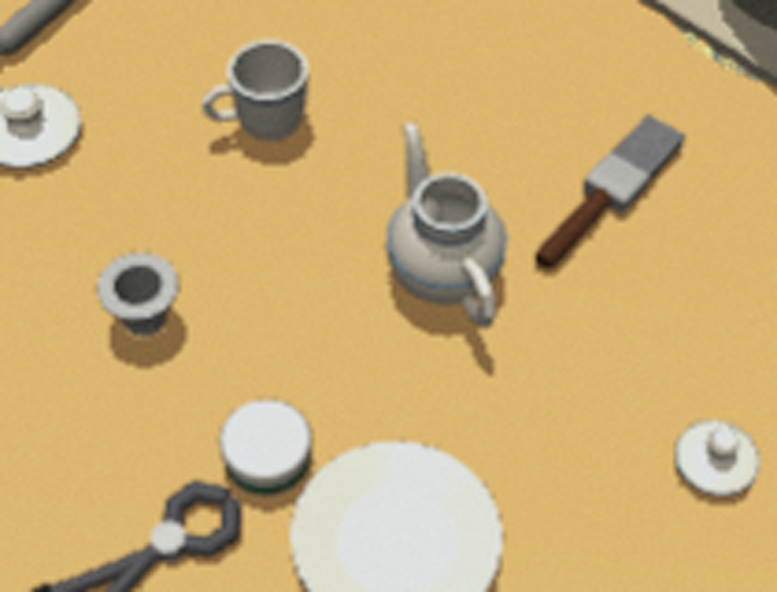

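View pics/d1.png

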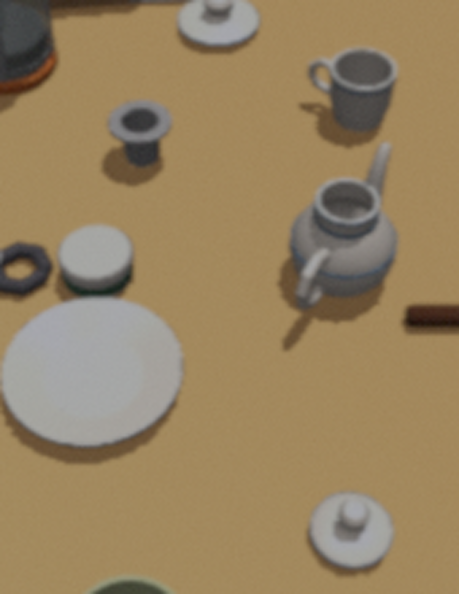

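```bash
python3 - <<'E'
from h import *
S=cam("scene");D=cam("side")
for n,a,b,z in [("cup",(302.7,128.9),(374.1,146.3),.062),("pot",(351.6,165.7),(368.5,194.8),.092),("str",(267.6,187.3),(291.9,164.8),.047),
  ("cuphandle",(288.1,137.8),(358.9,147.8),.035),("spout",(341.1,144.3),(383,174.4),.09),("pothandle",(230+478/3.7,110+290/3.7),(240+313/2.7,120+275/2.7),.07)]:
    print(n,tri(S,a,D,b).round(4),plane(S,a,z)[0].round(4),plane(D,b,z)[0].round(4))
for n,C,box in (("scene",S,[(337,256,308,229,58,53),(423,233,412,223,24,21)]),("side",D,[(273,257,239,228,69,58),(369,315,354,301,33,30)])):
    im=cv2.imread(f"pics/{n}0.png");m=white(im,90,60)
    for (u,v,x,y,w,h),z in zip(box,(.020,.012)):
        mm=np.zeros_like(m);mm[y:y+h,x:x+w]=m[y:y+h,x:x+w]
        c=max(cv2.findContours(mm,0,1)[0],key=len)[:,0,:]
        P=plane(C,cv2.convexHull(c)[:,0,:],z);print(n,np.round(circ(P),4))
E
```

```text
cup [ 0.4502 -0.2297  0.0596] [ 0.4521 -0.2274  0.062 ] [ 0.4501 -0.2273  0.062 ]
pot [ 0.4665 -0.0151  0.0882] [ 0.4713 -0.0109  0.092 ] [ 0.4652 -0.0145  0.092 ]
str [ 0.6623 -0.1519  0.0457] [ 0.6643 -0.1492  0.047 ] [ 0.6612 -0.1528  0.047 ]
cuphandle [ 0.4896 -0.256   0.0305] [ 0.4927 -0.2521  0.035 ] [ 0.4894 -0.2512  0.035 ]
spout [ 0.4319 -0.0874  0.089 ] [ 0.4337 -0.0857  0.09  ] [ 0.4313 -0.0878  0.09  ]
pothandle [0.4909 0.038  0.0546] [0.5009 0.0456 0.07  ] [0.4905 0.0498 0.07  ]
scene [0.6679 0.1211 0.075 ]
scene [0.4562 0.2437 0.0313]
side [0.6665 0.1188 0.0771]
side [0.454  0.2434 0.0323]
```

Emit:
send_rows --pt "0.9 -0.8 0 0 0 -0.35 -1" --pt "0.9 -0.8 0 0 0 -0.35 -1" --pt "0.9 -0.8 0 0 0 -0.35 -1" --pt "0.9 -0.8 0 0 0 -0.35 -1" --pt "0.9 -0.8 0 0 0 -0.35 -1" --pt "0.9 -0.8 0 0 0 -0.35 -1" --pt "0.9 -0.8 0 0 0 -0.35 -1" --pt "0.9 -0.8 0 0 0 -0.35 -1" --pt "0.9 -0.8 0 0 0 -0.35 -1" --pt "0.9 -0.8 0 0 0 -0.35 -1"

```text
time: 0.98
ee_pos: [0.4464, 0.3512, 0.2186]
eef_rot: [0.291, 0.957, -0.001, -0.003]
ft_force: [1.2, 0.2, -0.1]
width: 0.0868
```

Emit:
send_rows --pt "0 -1 0 0 0 0 -1" --pt "0 -1 0 0 0 0 -1" --pt "0 -1 0 0 0 0 -1" --pt "0 -1 0 0 0 0 -1" --pt "0 -1 0 0 0 0 -1" --pt "0 -1 0 0 0 0 -1" --pt "0 -1 0 0 0 0 -1" --pt "0 -1 0 0 0 0 -1" --pt "0 -1 0 0 0 0 -1" --pt "0 -1 0 0 0 0 -1"

```text
time: 1.82
ee_pos: [0.449, 0.0338, 0.2156]
eef_rot: [0.295, 0.956, -0.003, -0.004]
ft_force: [-0.5, -0.6, -0.3]
width: 0.087
```

Emit:
send_rows --pt "0 -1 0 0 0 0 -1" --pt "0 -1 0 0 0 0 -1" --pt "0 -1 0 0 0 0 -1" --pt "0 -1 0 0 0 0 -1" --pt "0 -1 0 0 0 0 -1" --pt "0 -1 0 0 0 0 -1" --pt "0 -1 0 0 0 0 -1" --pt "0 -0.9 0 0 0 0 -1" --pt "0 -0.2 0 0 0 0 -1" --pt "0 0 0 0 0 0 -1"

```text
time: 2.65
ee_pos: [0.4436, -0.2281, 0.2157]
eef_rot: [0.299, 0.954, -0.002, -0.003]
ft_force: [-0.4, 0.9, 0.4]
width: 0.0869
```

```bash
python3 - <<'E'
from h import *
s=r.read_state(); print(s['ee_pos'],s['joint_positions'].round(2),np.abs(s['joint_vel']).max())
cv2.imwrite("pics/w1.png",r.camera("wrist"))
C=cam("wrist",s);print(proj(C,[[.45,-.229,.062]]))
E
```

```text
[ 0.44362203 -0.22805893  0.21571534] [-0.34  0.05  0.75  1.83 -0.03  1.29  1.38] 0.03203075682229319
[[325.79292473 193.39780915]]
```

View pics/w1.png

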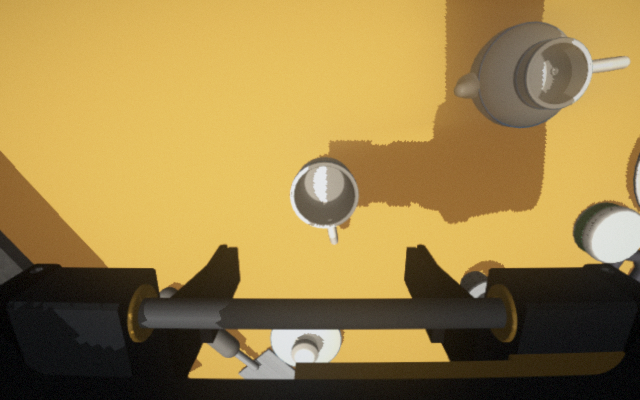

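```bash
cat >> h.py <<'E'
def blob(img,uv,k=0,smax=90,vmin=60):
    m=white(img,smax,vmin); 
    m=cv2.morphologyEx(m,cv2.MORPH_CLOSE,np.ones((3,3),np.uint8))
    if k: 
        f=np.zeros_like(m); cs=cv2.findContours(m,0,1)[0]; cv2.drawContours(f,cs,-1,255,-1); m=cv2.morphologyEx(f,cv2.MORPH_OPEN,cv2.getStructuringElement(2,(k,k)))
    cs=cv2.findContours(m,0,1)[0]
    return min(cs,key=lambda c:-cv2.pointPolygonTest(c,tuple(map(float,uv)),True))[:,0,:]
def rcirc(P,rad=None,tol=.0015,it=8):
    from scipy.optimize import least_squares
    P=np.asarray(P)[:,:2]
    f=lambda x:np.hypot(P[:,0]-x[0],P[:,1]-x[1])-(rad or x[2])
    x=least_squares(f,circ(P),loss="soft_l1",f_scale=.0005).x
    return x.round(4),np.sqrt(np.mean(np.minimum(np.abs(f(x)),.003)**2)).round(5)
E
python3 - <<'E'
from h import *
im=cv2.imread("pics/w1.png");C=cam("wrist",r.read_state())
for k in(15,21):
  c=blob(im,(325,195),k);P=plane(C,c,.062);print(rcirc(P),rcirc(P,.033))
print(plane(C,[(333,235)],.036))
x=im.copy();cv2.drawContours(x,[c[:,None]],-1,(0,0,255),1);save("w1c",x,(270,130,400,260),4)
print(Ro.from_quat(r.read_state()['eef_rot']).as_matrix().round(3))
E
```

```text
(array([ 0.45  , -0.2308,  0.033 ]), np.float64(0.00102)) (array([ 0.45  , -0.2308,  0.0332]), np.float64(0.00102))
(array([ 0.4499, -0.2308,  0.033 ]), np.float64(0.00102)) (array([ 0.4499, -0.2308,  0.0331]), np.float64(0.00101))
[[ 0.49851146 -0.25233297  0.036     ]]
[[-0.822  0.57  -0.008]
 [ 0.57   0.822 -0.003]
 [ 0.005 -0.007 -1.   ]]
```

View pics/w1c.png

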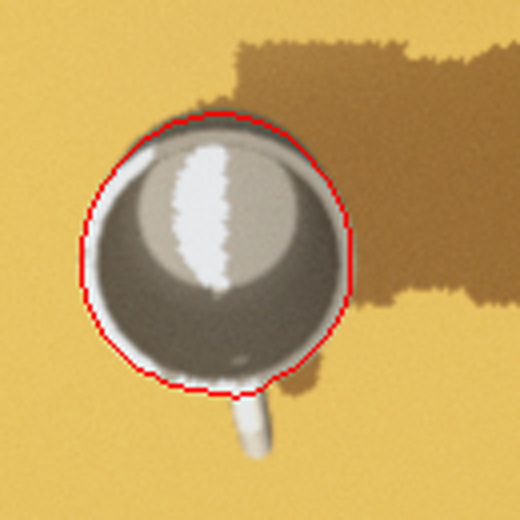

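Emit:
send_rows --pt "0.2 -0.1 -0.5 0.04 -0.1 0 -1" --pt "0 0 -0.8 0 0 0 -1" --pt "0 0 -0.8 0 0 0 -1" --pt "0 0 -0.8 0 0 0 -1" --pt "0 0 -0.8 0 0 0 -1" --pt "0 0 -0.8 0 0 0 -1" --pt "0 0 -0.6 0 0 0 -1" --pt "0 0 -0.3 0 0 0 -1" --pt "0 0 0 0 0 0 -1"

```text
time: 3.45
ee_pos: [0.4531, -0.2165, 0.0474]
eef_rot: [0.291, 0.957, 0.004, 0.001]
ft_force: [-0.8, -0.2, 0.1]
width: 0.0869
```

```bash
python3 - <<'E'
from h import *
s=r.read_state(); print(s['ee_pos'].round(4),Ro.from_quat(s['eef_rot']).as_matrix().round(4)[:,2])
E
```

```text
[ 0.4531 -0.2165  0.0474] [ 0.0047  0.007  -1.    ]
```

Emit:
send_rows --pt "-0.05 -0.25 0 0 0 0 -1" --pt "-0.05 -0.2 0 0 0 0 -1" --pt "0 0 0 0 0 0 -1"

```text
time: 3.7
ee_pos: [0.4509, -0.2282, 0.0483]
eef_rot: [0.289, 0.957, 0.005, 0.001]
ft_force: [-0.8, 0.4, -0.2]
width: 0.0874
```

```bash
cat > look.py <<'E'
import sys
from h import *
s=r.read_state(); print(s['time'],s['ee_pos'].round(4),Ro.from_quat(s['eef_rot']).as_matrix().round(4).tolist(),np.abs(s['joint_vel']).max().round(3),s['ft_force'].round(1),s['width'])
for n in sys.argv[2].split(","):
    cv2.imwrite(f"pics/{n[0]}{sys.argv[1]}.png",r.camera({"w":"wrist","s":"scene","d":"side"}[n[0]]))
np.save(f"pics/{sys.argv[1]}.npy",dict(s),allow_pickle=True)
E
python3 look.py 2 w
```

```text
3.7 [ 0.4509 -0.2282  0.0483] [[-0.8327, 0.5537, 0.0048], [0.5537, 0.8326, 0.0087], [0.0009, 0.0099, -1.0]] 0.015 [-0.8  0.4 -0.2] 0.08737846111874285
```

View pics/w2.png

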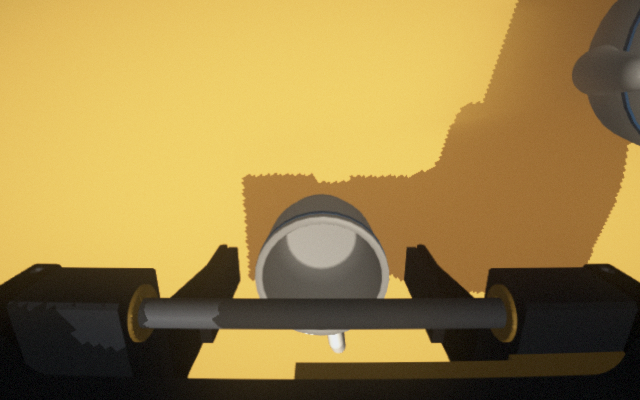

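Emit:
send_rows --pt "0 -0.05 -0.25 -0.1 0.05 0 -1" --pt "0 -0.05 -0.25 0 0 0 -1" --pt "0 0 -0.2 0 0 0 -1" --pt "0 0 0 0 0 0 -1"

```text
time: 4.08
ee_pos: [0.4527, -0.2309, 0.027]
eef_rot: [0.289, 0.957, 0.0, 0.002]
ft_force: [0.6, -0.4, -1.0]
width: 0.0873
```

Close with modest force.

Emit:
send_rows --pt "0 0 0 0 0 0 1" --pt "0 0 0 0 0 0 1" --pt "0 0 0 0 0 0 1" --pt "0 0 0 0 0 0 1" --pt "0 0 0 0 0 0 1" --pt "0 0 0 0 0 0 1" --grip_force 20

```text
time: 4.58
ee_pos: [0.4523, -0.2307, 0.0265]
eef_rot: [0.289, 0.957, 0.0, 0.001]
ft_force: [0.1, 0.0, -1.4]
width: 0.0639
```

Emit:
send_rows --pt "0 0 0.5 0 0 0 1" --pt "0 0 0.8 0 0 0 1" --pt "0 0 0.8 0 0 0 1" --pt "0 0 0.8 0 0 0 1" --pt "0 0 0.8 0 0 0 1" --pt "0 0 0.4 0 0 0 1" --pt "0 0 0 0 0 0 1"

```text
time: 5.17
ee_pos: [0.4491, -0.2305, 0.1535]
eef_rot: [0.29, 0.957, -0.0, -0.001]
ft_force: [0.2, -0.6, -1.1]
width: 0.0642
```

Emit:
send_rows --pt "0.3 0.5 0 0 0 0 1" --pt "0.5 0.85 0 0 0 0 1" --pt "0.5 0.85 0 0 0 0 1" --pt "0.5 0.85 0 0 0 0 1" --pt "0.5 0.85 0 0 0 0 1" --pt "0.5 0.85 0 0 0 0 1" --pt "0.5 0.85 0 0 0 0 1" --pt "0.5 0.85 0 0 0 0 1" --pt "0.5 0.85 0 0 0 0 1" --pt "0.3 0.5 0 0 0 0 1"

```text
time: 6.0
ee_pos: [0.5858, 0.0102, 0.1451]
eef_rot: [0.295, 0.955, -0.0, -0.004]
ft_force: [0.3, 0.6, -1.3]
width: 0.0638
```

Emit:
send_rows --pt "0.2 0.2 0 0 0 0 1" --pt "0 0 0 0 0 0 1" --pt "0 0 0 0 0 0 1"

```text
time: 6.25
ee_pos: [0.5921, 0.0191, 0.1421]
eef_rot: [0.293, 0.956, -0.001, -0.005]
ft_force: [-0.3, -2.0, -1.9]
width: 0.0635
```

```bash
python3 look.py 3 w,s
```

```text
6.25 [0.5921 0.0191 0.1421] [[-0.8285, 0.5599, -0.0107], [0.56, 0.8285, 0.0004], [0.0091, -0.0057, -0.9999]] 0.014 [-0.3 -2.  -1.9] 0.06349157651056289
```

View pics/w3.png

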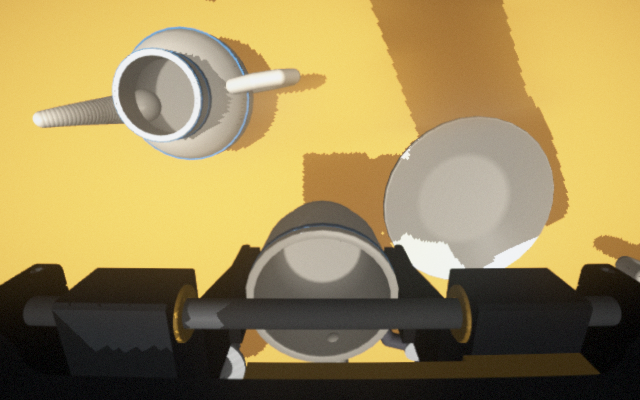

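```bash
python3 - <<'E'
from h import *
s=np.load("pics/3.npy",allow_pickle=True).item();C=cam("wrist",s);im=cv2.imread("pics/w3.png")
h=cv2.cvtColor(im,cv2.COLOR_BGR2HSV);print(h[195,470],h[130,480],h[250,430],h[60,430],h[260,300],h[338,320],h[300,250])
m=((h[...,1]<100)&(h[...,2]>70)).astype(np.uint8)*255
c=max([c for c in cv2.findContours(m[:262,380:580].copy(),0,1)[0]],key=cv2.contourArea)[:,0,:]+[380,0]
c=c[(c[:,1]<255)&~((c[:,0]<400)&(c[:,1]>225))]
for z in(.021,.019):
  P=plane(C,c,z);print("saucer",rcirc(P),rcirc(P,.0745))
x=im.copy()
for p in c: cv2.circle(x,tuple(map(int,p)),1,(0,0,255),-1)
# cup rim: outer edge, sides and bottom
pts=[]
save("w3c",x,(220,100,600,400),2)
# teapot rim
save("w3t",im,(20,10,320,180),2.6)
E
```

```text
[ 22  24 193] [ 19  38 168] [ 41   8 245] [ 17 169 175] [ 17  28 193] [19 37 96] [19 58 48]
saucer (array([0.6667, 0.1207, 0.0736]), np.float64(0.00063)) (array([0.6674, 0.1199, 0.0732]), np.float64(0.00086))
saucer (array([0.6677, 0.1211, 0.0741]), np.float64(0.00064)) (array([0.668 , 0.1208, 0.0737]), np.float64(0.00067))
```

View pics/w3c.png

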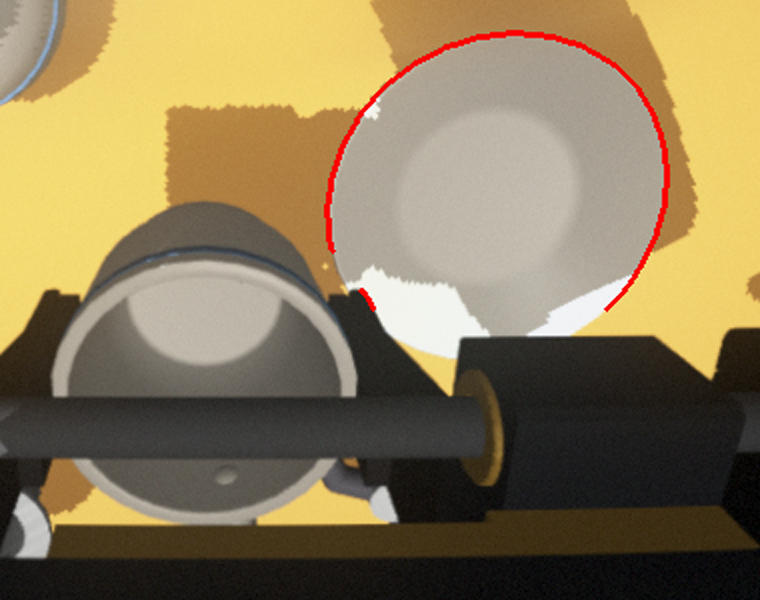

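View pics/w3t.png

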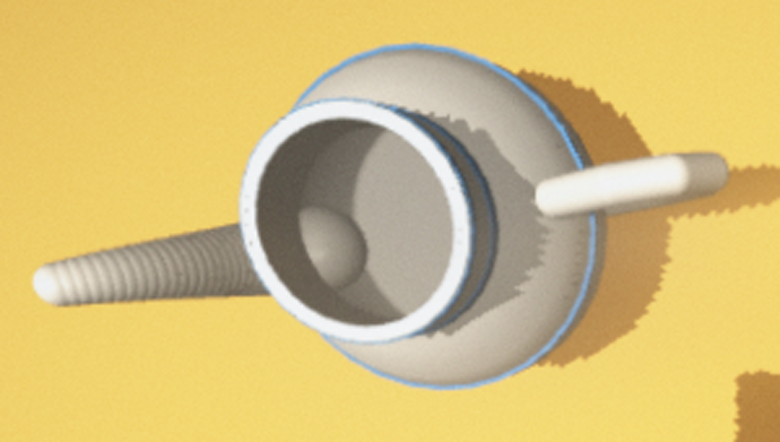

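```bash
python3 - <<'E'
from h import *
s=np.load("pics/3.npy",allow_pickle=True).item();C=cam("wrist",s);im=cv2.imread("pics/w3.png")
P=plane(C,[(246.5,293),(398.5,293),(322.5,361.5),(322.5,229)],s['ee_pos'][2]+.0355)
R=Ro.from_quat(s['eef_rot']).as_matrix()
print("cup",np.round(circ(P),4), ((np.r_[circ(P)[:2],0]-s['ee_pos'])@R).round(4))
cr=lambda p:(np.array(p)/2.6+[20,10])
P=plane(C,cr([(240,220),(472,225),(355,97),(365,342),(275,125),(275,295),(445,150),(450,300)]),.092);print("pot",np.round(circ(P),4))
T=plane(C,cr([(45,285)]),.09)[0];H=plane(C,cr([(700,172)]),.075)[0];print(T,H)
E
```

```text
cup [0.5919 0.0199 0.0322] [-0.0007  0.0014  0.1421]
pot [ 0.4673 -0.0156  0.027 ]
[ 0.43336318 -0.08908524  0.09      ] [0.50142844 0.05524231 0.075     ]
```

Emit:
send_rows --pt "0.4 0.5 0 0 -0.1 0 1" --pt "0.5 0.8 0 0 0 0 1" --pt "0.5 0.8 0 0 0 0 1" --pt "0.5 0.8 0 0 0 0 1" --pt "0.3 0.3 0 0 0 0 1" --pt "0.1 0.1 0 0 0 0 1" --pt "0 0 0 0 0 0 1" --pt "0 0 0 0 0 0 1"

```text
time: 7.02
ee_pos: [0.661, 0.1041, 0.1453]
eef_rot: [0.304, 0.953, -0.001, 0.001]
ft_force: [0.4, -0.7, -0.4]
width: 0.0643
```

```bash
cat > st.py <<'E'
import sys
from h import *
s=r.read_state();R=Ro.from_quat(s['eef_rot']).as_matrix();z=R[:,2]
y=np.degrees(np.arctan2(R[1,1],R[0,1]))
print("t %.2f"%s['time'],s['ee_pos'].round(4),"fix ax %.2f ay %.2f units"%(np.degrees(-z[1])/5,np.degrees(z[0])/5),"ydir %.2f"%y,"vel",np.abs(s['joint_vel']).max().round(3),s['ft_force'].round(1),"w %.4f"%s['width'],s['joint_positions'].round(2))
if len(sys.argv)>3:
    t=np.array(list(map(float,sys.argv[1:4])));print("units to go",((t-s['ee_pos'])/.03).round(2))
E
python3 st.py .667 .1205 .0325
```

```text
t 7.02 [0.661  0.1041 0.1453] fix ax 0.02 ay 0.01 units ydir 54.64 vel 0.012 [ 0.4 -0.7 -0.4] w 0.0643 [-0.62  0.52  0.55  1.46 -0.27  1.24  0.92]
units to go [ 0.2   0.55 -3.76]
```

Emit:
send_rows --pt "0.2 0.5 0 0 0 0 1" --pt "0 0.1 -0.5 0 0 0 1" --pt "0 0 -0.7 0 0 0 1" --pt "0 0 -0.7 0 0 0 1" --pt "0 0 -0.6 0 0 0 1" --pt "0 0 -0.3 0 0 0 1" --pt "0 0 0 0 0 0 1"

```text
time: 7.6
ee_pos: [0.6669, 0.1157, 0.0622]
eef_rot: [0.309, 0.951, 0.0, 0.003]
ft_force: [-0.6, 0.1, -1.6]
width: 0.0638
```

```bash
python3 st.py .667 .1205 .0325
```

```text
t 7.60 [0.6669 0.1157 0.0622] fix ax 0.01 ay 0.06 units ydir 54.00 vel 0.013 [-0.6  0.1 -1.6] w 0.0638 [-0.61  0.61  0.52  1.51 -0.32  1.1   0.92]
units to go [ 0.    0.16 -0.99]
```

Emit:
send_rows --pt "0 0.16 -0.2 0 0.06 0 1" --pt "0 0 -0.3 0 0 0 1" --pt "0 0 -0.2 0 0 0 1" --pt "0 0 -0.1 0 0 0 1" --pt "0 0 0 0 0 0 1"

```text
time: 8.02
ee_pos: [0.6684, 0.1205, 0.0394]
eef_rot: [0.31, 0.951, 0.0, 0.002]
ft_force: [-0.1, -0.6, -1.1]
width: 0.064
```

```bash
python3 st.py .667 .1205 .0325
```

```text
t 8.02 [0.6684 0.1205 0.0394] fix ax 0.00 ay 0.04 units ydir 53.93 vel 0.007 [-0.1 -0.6 -1.1] w 0.0640 [-0.6   0.64  0.5   1.52 -0.33  1.07  0.92]
units to go [-0.05 -0.   -0.23]
```

Emit:
send_rows --pt "-0.05 0 -0.1 0 0.04 0 1" --pt "0 0 -0.08 0 0 0 1" --pt "0 0 -0.04 0 0 0 1" --pt "0 0 0 0 0 0 1"

```text
time: 8.35
ee_pos: [0.6674, 0.1206, 0.0332]
eef_rot: [0.31, 0.951, 0.0, 0.0]
ft_force: [0.4, -0.2, -1.2]
width: 0.0639
```

```bash
python3 st.py .667 .1205 .0325
```

```text
t 8.35 [0.6674 0.1206 0.0332] fix ax -0.00 ay 0.01 units ydir 53.93 vel 0.002 [ 0.4 -0.2 -1.2] w 0.0639 [-0.6   0.65  0.5   1.52 -0.34  1.06  0.92]
units to go [-0.01 -0.   -0.02]
```

Emit:
send_rows --pt "0 0 -0.03 0 0 0 1" --pt "0 0 -0.03 0 0 0 1"

```text
time: 8.52
ee_pos: [0.6677, 0.1205, 0.0324]
eef_rot: [0.31, 0.951, 0.0, 0.001]
ft_force: [-5.1, 0.3, 10.4]
width: 0.0637
```

Emit:
send_rows --pt "0 0 -0.03 0 0 0 1" --pt "0 0 -0.03 0 0 0 1"

```text
time: 8.68
ee_pos: [0.6678, 0.1205, 0.0325]
eef_rot: [0.31, 0.951, 0.001, 0.001]
ft_force: [-3.9, 0.2, 7.1]
width: 0.0638
```

Emit:
send_rows --pt "0 0 0 0 0 0 -1" --pt "0 0 0 0 0 0 -1" --pt "0 0 0 0 0 0 -1" --pt "0 0 0 0 0 0 -1" --pt "0 0 0 0 0 0 -1"

```text
time: 9.1
ee_pos: [0.6687, 0.1206, 0.0337]
eef_rot: [0.31, 0.951, 0.001, 0.002]
ft_force: [-0.1, 0.2, -0.8]
width: 0.0848
```

Emit:
send_rows --pt "0 0 0.2 0 0 0 -1" --pt "0 0 0.3 0 0 0 -1" --pt "0 0 0.4 0 0 0 -1" --pt "0 0 0.8 0 0 0 -1" --pt "0 0 0.8 0 0 0 -1" --pt "0 0 0.8 0 0 0 -1" --pt "0 0 0.8 0 0 0 -1" --pt "0 0 0.5 0 0 0 -1" --pt "0 0 0.2 0 0 0 -1" --pt "0 0 0 0 0 0 -1"

```text
time: 9.93
ee_pos: [0.6681, 0.1194, 0.1933]
eef_rot: [0.31, 0.951, 0.002, 0.003]
ft_force: [0.7, -0.0, 0.5]
width: 0.0869
```

```bash
python3 st.py; python3 look.py 4 w,s,d
```

```text
t 9.93 [0.6681 0.1194 0.1933] fix ax -0.02 ay 0.09 units ydir 53.84 vel 0.019 [ 0.7 -0.   0.5] w 0.0869 [-0.63  0.5   0.56  1.38 -0.27  1.33  0.87]
9.9333 [0.6681 0.1194 0.1933] [[-0.8073, 0.59, 0.0079], [0.5901, 0.8074, 0.0022], [-0.0051, 0.0064, -1.0]] 0.019 [ 0.7 -0.   0.5] 0.08693410887348782
```

View pics/w4.png

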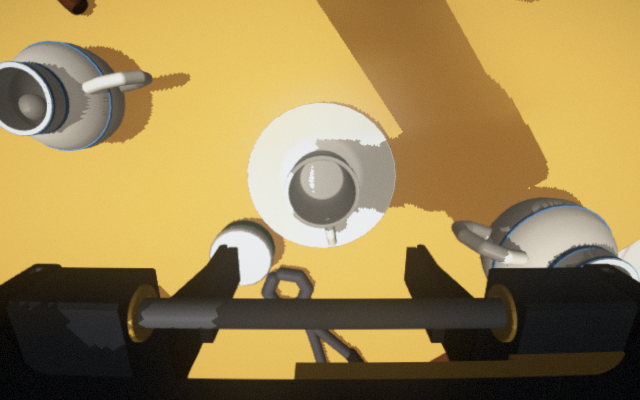

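```bash
python3 - <<'E'
from h import *
s=np.load("pics/4.npy",allow_pickle=True).item();C=cam("wrist",s);im=cv2.imread("pics/w4.png")
save("w4c",im,(240,95,405,255),4.8)
c=blob(im,(280,180),0,100,70)
c=cv2.convexHull(c)[:,0,:]
P=plane(C,c,.020);print(rcirc(P),rcirc(P,.0745))
E
```

```text
(array([0.6673, 0.1209, 0.0744]), np.float64(0.00018)) (array([0.6673, 0.1209, 0.0744]), np.float64(0.00019))
```

View pics/w4c.png

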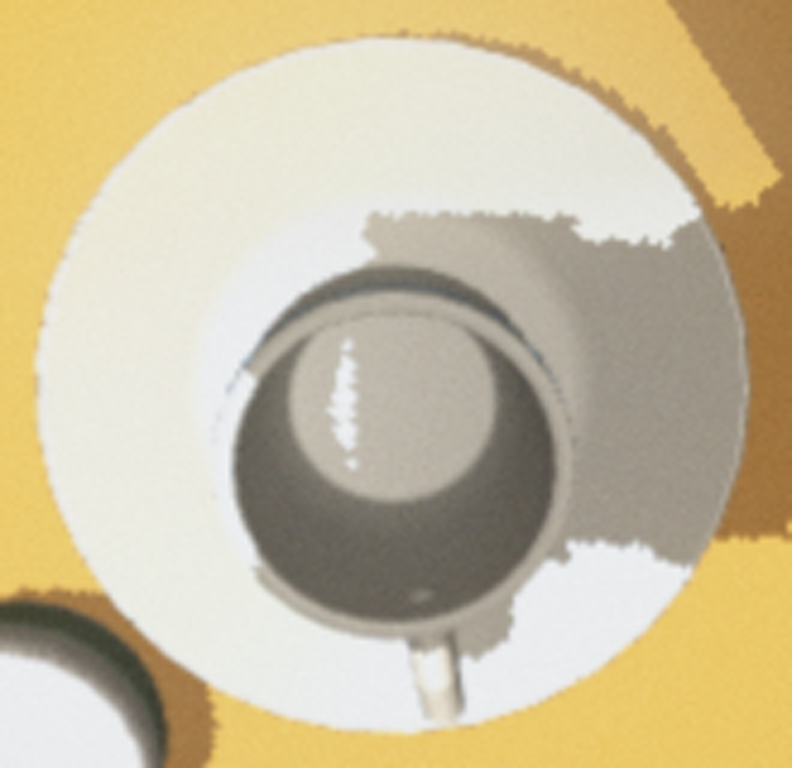

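```bash
python3 - <<'E'
from h import *
s=np.load("pics/4.npy",allow_pickle=True).item();C=cam("wrist",s)
f=lambda p:np.array(p)/4.8+[240,95]
for q in([(233,467),(557,467),(395,312),(395,623)],[(574,462),(395,291),(395,637),(510,590),(270,580)]):print(np.round(circ(plane(C,f(q),.068)),4))
E
```

```text
[0.6681 0.1211 0.0292]
[0.6676 0.1217 0.032 ]
```

Emit:
send_rows --pt "-0.6 -0.4 0 0 0 -1 -1" --pt "-0.7 -0.5 0 0 0 -1 -1" --pt "-0.7 -0.5 0 0 0 -1 -1" --pt "-0.7 -0.5 0 0 0 -1 -1" --pt "-0.7 -0.5 0 0 0 -1 -1" --pt "-0.7 -0.5 0 0 0 -1 -1" --pt "-0.7 -0.5 0 0 0 -1 -1" --pt "-0.7 -0.4 0 0 0 -1 -1" --pt "-0.6 -0.3 0 0 0 -1 -1" --pt "-0.3 -0.2 0 0 0 -1 -1"

```text
time: 10.92
ee_pos: [0.4585, -0.0122, 0.1721]
eef_rot: [0.694, 0.72, -0.008, -0.008]
ft_force: [0.9, 0.4, 0.1]
width: 0.0871
```

Emit:
send_rows --pt "0 0 0 0 0 -1 -1" --pt "0 0 0 0 0 -1 -1" --pt "0 0 0 0 0 -1 -1" --pt "0 0 0 0 0 -1 -1" --pt "0 0 0 0 0 -1 -1" --pt "0 0 0 0 0 -0.5 -1" --pt "0 0 0 0 0 0 -1"

```text
time: 11.5
ee_pos: [0.4497, -0.0137, 0.1644]
eef_rot: [0.854, 0.521, -0.011, -0.014]
ft_force: [0.0, 0.6, -0.1]
width: 0.087
```

```bash
python3 st.py .4673 -.0156 .2; python3 look.py 5 w
```

```text
t 11.50 [ 0.4497 -0.0137  0.1644] fix ax -0.13 ay -0.38 units ydir -27.24 vel 0.03 [ 0.   0.6 -0.1] w 0.0870 [-0.8  -0.02  0.75  1.98  0.    1.2  -0.53]
units to go [ 0.59 -0.06  1.19]
11.5 [ 0.4497 -0.0137  0.1644] [[0.4576, 0.8885, -0.0335], [0.8891, -0.4575, 0.0116], [-0.005, -0.0351, -0.9994]] 0.03 [ 0.   0.6 -0.1] 0.08704036478884584
```

View pics/w5.png

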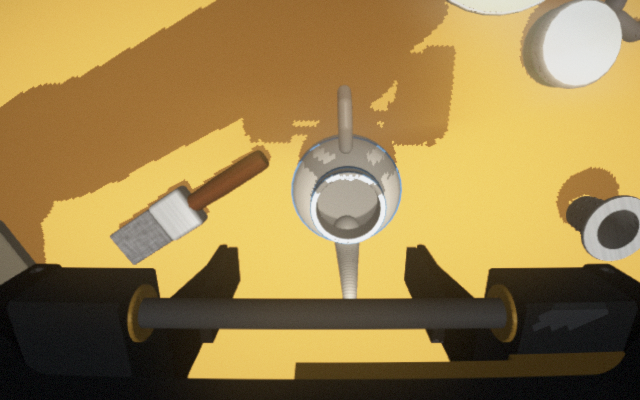

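Emit:
send_rows --pt "0.5 0 0.2 -0.13 -0.38 0.3 -1" --pt "0.1 0 0 0 0 0 -1" --pt "0 0 0 0 0 0 -1"

```text
time: 11.8
ee_pos: [0.4687, -0.0136, 0.1698]
eef_rot: [0.844, 0.536, -0.0, 0.001]
ft_force: [-0.6, 0.4, -0.2]
width: 0.0872
```

```bash
python3 st.py .4673 -.0156 .1; python3 look.py 6 w; python3 - <<'E'
from h import *
save("w6c",cv2.imread("pics/w6.png"),(240,70,440,310),2.5)
E
```

```text
t 11.80 [ 0.4687 -0.0136  0.1698] fix ax 0.03 ay 0.01 units ydir -25.11 vel 0.02 [-0.6  0.4 -0.2] w 0.0872 [-0.81 -0.01  0.75  1.96  0.01  1.18 -0.5 ]
units to go [-0.05 -0.07 -2.33]
11.8 [ 0.4687 -0.0136  0.1698] [[0.4244, 0.9055, 0.0009], [0.9055, -0.4244, -0.0026], [-0.0019, 0.0019, -1.0]] 0.02 [-0.6  0.4 -0.2] 0.08715198663028616
```

View pics/w6c.png

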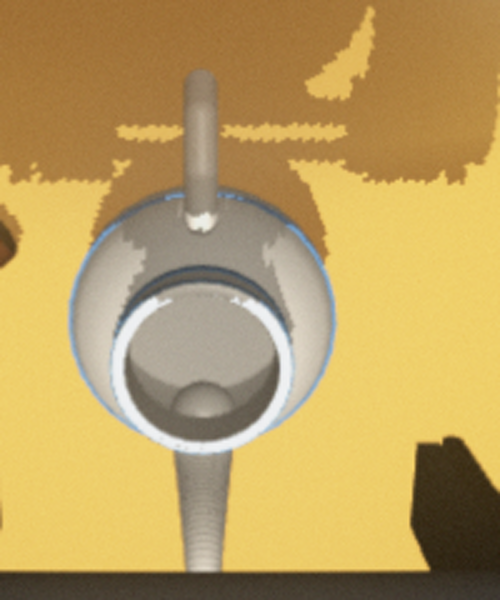

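```bash
python3 - <<'E'
from h import *
s=np.load("pics/6.npy",allow_pickle=True).item();C=cam("wrist",s)
f=lambda p:np.array(p)/2.5+[240,70]
print(np.round(circ(plane(C,f([(110,366),(293,366),(201,280),(201,453)]),.092)),4))
E
```

```text
[ 0.4672 -0.0163  0.0271]
```

Emit:
send_rows --pt "-0.05 -0.08 -0.5 0.03 0 0 -1" --pt "0 0 -0.6 0 0 0 -1" --pt "0 0 -0.4 0 0 0 -1" --pt "0 0 -0.1 0 0 0 -1" --pt "0 0 0 0 0 0 -1"

```text
time: 12.27
ee_pos: [0.4681, -0.0158, 0.1209]
eef_rot: [0.843, 0.538, 0.001, 0.001]
ft_force: [-0.2, -1.1, 0.1]
width: 0.0868
```

```bash
python3 st.py .467 -.016 .077
```

```text
t 12.27 [ 0.4681 -0.0158  0.1209] fix ax -0.00 ay 0.03 units ydir -24.92 vel 0.006 [-0.2 -1.1  0.1] w 0.0868 [-0.79  0.06  0.76  2.02 -0.05  1.07 -0.44]
units to go [-0.04 -0.01 -1.46]
```

Emit:
send_rows --pt "-0.04 0 -0.4 0 0.03 0 -1" --pt "0 0 -0.4 0 0 0 -1" --pt "0 0 -0.4 0 0 0 -1" --pt "0 0 -0.15 0 0 0 -1" --pt "0 0 0 0 0 0 -1"

```text
time: 12.68
ee_pos: [0.4681, -0.0152, 0.0794]
eef_rot: [0.843, 0.539, 0.002, 0.0]
ft_force: [-0.7, -0.4, -0.2]
width: 0.0873
```

```bash
python3 st.py .467 -.016 .077
```

```text
t 12.68 [ 0.4681 -0.0152  0.0794] fix ax -0.01 ay 0.03 units ydir -24.83 vel 0.005 [-0.7 -0.4 -0.2] w 0.0873 [-0.77  0.14  0.76  2.06 -0.12  0.98 -0.38]
units to go [-0.04 -0.03 -0.08]
```

Emit:
send_rows --pt "-0.04 -0.03 -0.08 0 0.03 0 -1" --pt "0 0 0 0 0 0 1" --pt "0 0 0 0 0 0 1" --pt "0 0 0 0 0 0 1" --pt "0 0 0 0 0 0 1" --pt "0 0 0 0 0 0 1" --pt "0 0 0 0 0 0 1" --pt "0 0 0 0 0 0 1" --grip_force 30

```text
time: 13.35
ee_pos: [0.468, -0.0159, 0.079]
eef_rot: [0.843, 0.539, 0.002, -0.0]
ft_force: [-0.6, 0.3, -1.5]
width: 0.0535
```

```bash
python3 st.py
```

```text
t 13.35 [ 0.468  -0.0159  0.079 ] fix ax -0.03 ay 0.03 units ydir -24.81 vel 0.003 [-0.6  0.3 -1.5] w 0.0535 [-0.77  0.14  0.76  2.06 -0.12  0.98 -0.38]
```

Emit:
send_rows --pt "0 0 0.3 0 0 0 1" --pt "0 0 0.5 0 0 0 1" --pt "0 0 0.7 0 0 0 1" --pt "0 0 0.8 0 0 0 1" --pt "0 0 0.8 0 0 0 1" --pt "0 0 0.7 0 0 0 1" --pt "0 0 0.3 0 0 0 1" --pt "0 0 0 0 0 0 1"

```text
time: 14.02
ee_pos: [0.4637, -0.0183, 0.2078]
eef_rot: [0.843, 0.537, -0.002, -0.001]
ft_force: [-0.1, -0.5, -3.9]
width: 0.0536
```

```bash
python3 st.py .668 .1213 .2
```

```text
t 14.02 [ 0.4637 -0.0183  0.2078] fix ax 0.01 ay -0.04 units ydir -24.99 vel 0.012 [-0.1 -0.5 -3.9] w 0.0536 [-0.82 -0.06  0.75  1.92  0.04  1.27 -0.52]
units to go [ 6.81  4.65 -0.26]
```

Emit:
send_rows --pt "0.3 0.2 0 0 0 0 1" --pt "0.6 0.4 0 0 0 0 1" --pt "0.8 0.55 0 0 0 0 1" --pt "0.8 0.55 0 0 0 0 1" --pt "0.8 0.55 0 0 0 0 1" --pt "0.8 0.55 0 0 0 0 1" --pt "0.8 0.55 0 0 0 0 1" --pt "0.7 0.5 0 0 0 0 1" --pt "0.5 0.4 0 0 0 0 1" --pt "0.3 0.2 0 0 0 0 1"

```text
time: 14.85
ee_pos: [0.6576, 0.1194, 0.1919]
eef_rot: [0.844, 0.536, -0.009, -0.004]
ft_force: [0.7, 0.3, -3.8]
width: 0.0535
```

Emit:
send_rows --pt "0 0 0 0 0 0 1" --pt "0 0 0 0 0 0 1"

```text
time: 15.02
ee_pos: [0.6577, 0.1208, 0.1868]
eef_rot: [0.843, 0.537, -0.012, -0.004]
ft_force: [-0.1, -1.0, -3.0]
width: 0.0537
```

```bash
python3 st.py .668 .1213 .17
```

```text
t 15.02 [0.6577 0.1208 0.1868] fix ax 0.06 ay -0.27 units ydir -25.02 vel 0.038 [-0.1 -1.  -3. ] w 0.0537 [-0.72  0.54  0.69  1.39 -0.34  1.36 -0.46]
units to go [ 0.34  0.02 -0.56]
```

Emit:
send_rows --pt "0.2 0 -0.2 0.06 -0.25 0 1" --pt "0 0 0 0 0 0 1" --pt "0 0 0 0 0 0 1"

```text
time: 15.27
ee_pos: [0.6613, 0.1187, 0.1779]
eef_rot: [0.844, 0.536, -0.003, -0.001]
ft_force: [0.2, -0.1, -3.4]
width: 0.0539
```

```bash
python3 st.py .668 .1213 .139
```

```text
t 15.27 [0.6613 0.1187 0.1779] fix ax 0.02 ay -0.07 units ydir -25.12 vel 0.037 [ 0.2 -0.1 -3.4] w 0.0539 [-0.72  0.54  0.69  1.41 -0.34  1.33 -0.45]
units to go [ 0.22  0.09 -1.3 ]
```

Emit:
send_rows --pt "0.24 0.1 -0.3 0.02 -0.07 0 1" --pt "0 0 0 0 0 0 1" --pt "0 0 0 0 0 0 1" --pt "0 0 0 0 0 0 1"

```text
time: 15.6
ee_pos: [0.6678, 0.1206, 0.1684]
eef_rot: [0.844, 0.536, -0.001, -0.0]
ft_force: [-0.4, 0.3, -3.7]
width: 0.0533
```

```bash
python3 st.py .6688 .1217 .139; python3 look.py 7 w,s,d; python3 - <<'E'
from h import *
a=cv2.imread("pics/s7.png")[180:300,270:400];b=cv2.imread("pics/d7.png")[170:300,210:340]
save("7",np.hstack([cv2.resize(a,(400,370)),cv2.resize(b,(400,370))]))
E
```

```text
t 15.60 [0.6678 0.1206 0.1684] fix ax -0.00 ay -0.02 units ydir -25.22 vel 0.007 [-0.4  0.3 -3.7] w 0.0533 [-0.71  0.55  0.69  1.4  -0.35  1.31 -0.45]
units to go [ 0.03  0.04 -0.98]
15.6 [0.6678 0.1206 0.1684] [[0.426, 0.9047, -0.0015], [0.9047, -0.426, 0.0001], [-0.0005, -0.0014, -1.0]] 0.007 [-0.4  0.3 -3.7] 0.05331073274908758
```

View pics/7.png

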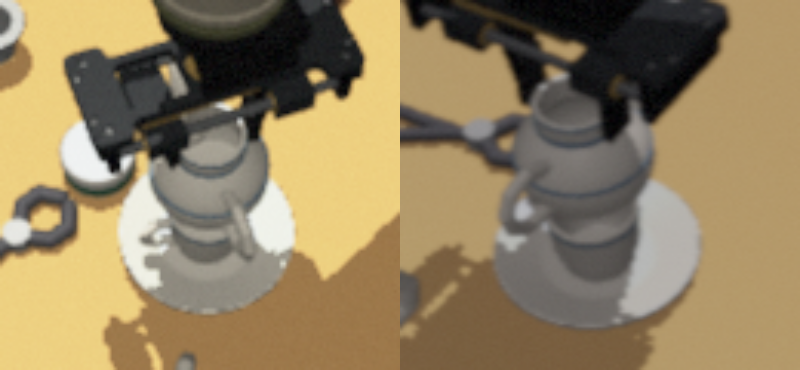

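View pics/w7.png

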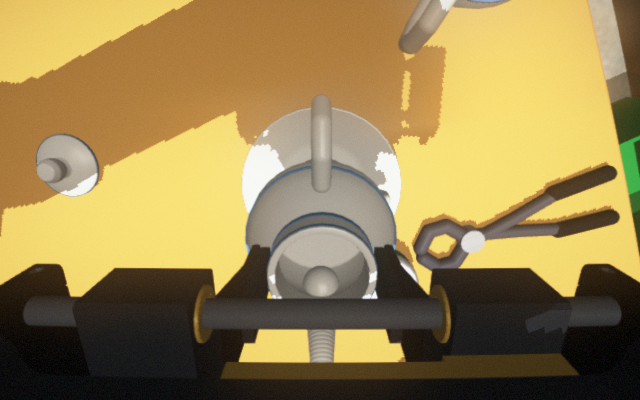

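Emit:
send_rows --pt "0.03 0.04 -0.2 0 -0.02 0 1" --pt "0 0 -0.2 0 0 0 1" --pt "0 0 -0.15 0 0 0 1" --pt "0 0 0 0 0 0 1"

```text
time: 16.08
ee_pos: [0.6691, 0.1221, 0.1512]
eef_rot: [0.844, 0.536, 0.001, 0.0]
ft_force: [0.6, -0.3, -3.1]
width: 0.0537
```

```bash
python3 st.py .6688 .1217 .139
```

```text
t 16.08 [0.6691 0.1221 0.1512] fix ax -0.01 ay 0.02 units ydir -25.20 vel 0.003 [ 0.6 -0.3 -3.1] w 0.0537 [-0.71  0.57  0.68  1.42 -0.36  1.28 -0.45]
units to go [-0.01 -0.01 -0.41]
```

Emit:
send_rows --pt "0 0 -0.1 0 0.02 0 1" --pt "0 0 -0.1 0 0 0 1" --pt "0 0 -0.08 0 0 0 1" --pt "0 0 0 0 0 0 1"

```text
time: 16.42
ee_pos: [0.6688, 0.1221, 0.1412]
eef_rot: [0.844, 0.536, -0.0, -0.0]
ft_force: [-0.1, -0.5, -3.6]
width: 0.054
```

```bash
python3 st.py .6688 .1217 .139
```

```text
t 16.42 [0.6688 0.1221 0.1412] fix ax -0.00 ay -0.01 units ydir -25.20 vel 0.003 [-0.1 -0.5 -3.6] w 0.0540 [-0.71  0.58  0.67  1.43 -0.37  1.26 -0.44]
units to go [ 0.   -0.01 -0.07]
```

Foot is in the mouth without contact; continue in small steps.

Emit:
send_rows --pt "0 0 -0.04 0 0 0 1" --pt "0 0 -0.03 0 0 0 1"

```text
time: 16.58
ee_pos: [0.669, 0.122, 0.1392]
eef_rot: [0.844, 0.536, -0.0, -0.0]
ft_force: [-0.6, -0.3, 1.1]
width: 0.0538
```

Emit:
send_rows --pt "0 0 -0.03 0 0 0 1" --pt "0 0 -0.02 0 0 0 1"

```text
time: 16.75
ee_pos: [0.6699, 0.1221, 0.1391]
eef_rot: [0.844, 0.536, 0.001, 0.0]
ft_force: [-2.4, 0.2, 1.6]
width: 0.0537
```

Emit:
send_rows --pt "0 0 0 0 0 0 -1" --pt "0 0 0 0 0 0 -1" --pt "0 0 0 0 0 0 -1" --pt "0 0 0 0 0 0 -1" --pt "0 0 0 0 0 0 -1" --pt "0 0 0 0 0 0 -1"

```text
time: 17.25
ee_pos: [0.6708, 0.1222, 0.1405]
eef_rot: [0.844, 0.536, 0.002, 0.0]
ft_force: [0.2, 0.4, -1.0]
width: 0.083
```

Emit:
send_rows --pt "0 0 0.2 0 0 0 -1" --pt "0 0 0.4 0 0 0 -1" --pt "0 0 0.6 0 0 0 -1" --pt "0 0 0.8 0 0 0 -1" --pt "0 0 0.6 0 0 0 -1" --pt "0 0 0.3 0 0 0 -1" --pt "0 0 0 0 0 0 -1"

```text
time: 17.83
ee_pos: [0.6702, 0.1215, 0.2356]
eef_rot: [0.844, 0.536, 0.002, 0.001]
ft_force: [1.1, 0.5, 0.6]
width: 0.087
```

```bash
python3 st.py .668 .1213 .2; python3 look.py 8 w,s,d; python3 - <<'E'
from h import *
a=cv2.imread("pics/s8.png")[180:300,270:400];b=cv2.imread("pics/d8.png")[170:300,210:340]
save("8",np.hstack([cv2.resize(a,(400,370)),cv2.resize(b,(400,370))]))
save("w8c",cv2.imread("pics/w8.png"),(200,60,440,310),2.4)
E
```

```text
t 17.83 [0.6702 0.1215 0.2356] fix ax -0.01 ay 0.06 units ydir -25.23 vel 0.006 [1.1 0.5 0.6] w 0.0870 [-0.72  0.52  0.71  1.31 -0.33  1.43 -0.47]
units to go [-0.07 -0.01 -1.19]
17.8333 [0.6702 0.1215 0.2356] [[0.4263, 0.9046, 0.0052], [0.9046, -0.4263, 0.0011], [0.0032, 0.0042, -1.0]] 0.006 [1.1 0.5 0.6] 0.08701151421626747
```

View pics/8.png

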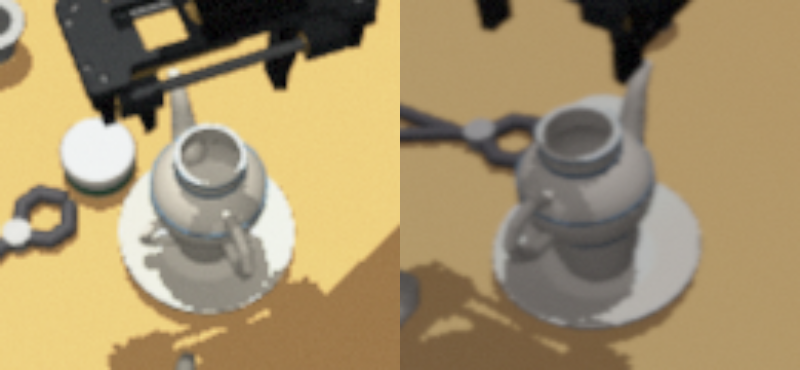

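View pics/w8c.png

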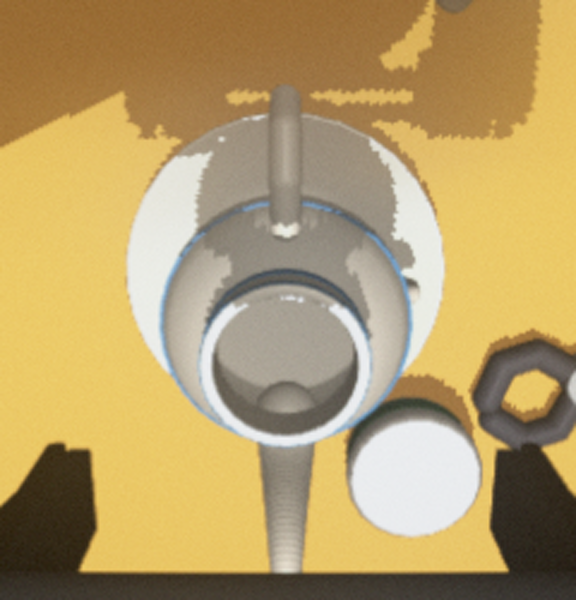

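```bash
python3 - <<'E'
from h import *
s=np.load("pics/8.npy",allow_pickle=True).item();C=cam("wrist",s);im=cv2.imread("pics/w8.png")
f=lambda p:np.array(p)/2.4+[200,60]
print(np.round(circ(plane(C,f([(198,364),(371,364),(285,283),(285,446)]),.152)),4))
print("sc",np.round(circ(plane(C,f([(127,262),(443,262),(285,112),(180,163),(415,180)]),.020)),4))
S=cam("scene");print(plane(cam("wrist",np.load("pics/5.npy",allow_pickle=True).item()),[(612,227)],.047))
E
```

```text
[0.6684 0.1213 0.0271]
sc [0.6679 0.1195 0.0734]
[[ 0.65960154 -0.14838263  0.047     ]]
```

Emit:
send_rows --pt "0 -0.5 0 0 0 0 -1" --pt "-0.05 -0.9 0 0 0 0 -1" --pt "-0.05 -1 0 0 0 0 -1" --pt "-0.05 -1 0 0 0 0 -1" --pt "-0.05 -1 0 0 0 0 -1" --pt "-0.05 -1 0 0 0 0 -1" --pt "-0.05 -1 -0.3 0 0 0 -1" --pt "0 -1 -0.4 0 0 0 -1" --pt "0 -0.8 -0.4 0 0 0 -1" --pt "0 -0.4 -0.3 0 0 0 -1"

```text
time: 18.82
ee_pos: [0.6505, -0.1508, 0.1774]
eef_rot: [0.843, 0.538, -0.007, -0.003]
ft_force: [-0.5, 0.2, -0.3]
width: 0.0871
```

Emit:
send_rows --pt "0 0 0 0 0 0 -1" --pt "0 0 0 0 0 0 -1"

```text
time: 18.98
ee_pos: [0.6466, -0.1569, 0.1735]
eef_rot: [0.845, 0.534, -0.01, -0.004]
ft_force: [-0.1, 0.3, 0.6]
width: 0.087
```

```bash
python3 st.py .661 -.151 .16; python3 look.py 9 w
```

```text
t 18.98 [ 0.6466 -0.1569  0.1735] fix ax 0.04 ay -0.24 units ydir -25.39 vel 0.028 [-0.1  0.3  0.6] w 0.0870 [-0.34  0.55  0.74  1.42 -0.36  1.33 -0.03]
units to go [ 0.48  0.2  -0.45]
18.9833 [ 0.6466 -0.1569  0.1735] [[0.4285, 0.9033, -0.0214], [0.9034, -0.4287, -0.0036], [-0.0124, -0.0177, -0.9998]] 0.028 [-0.1  0.3  0.6] 0.08695705435476005
```

View pics/w9.png

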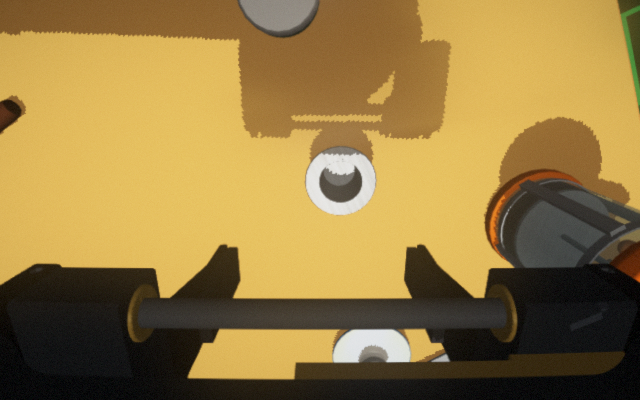

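Emit:
send_rows --pt "0.4 0.15 0 0.04 -0.24 0 -1" --pt "0 0 0 0 0 0 -1" --pt "0 0 0 0 0 0 -1"

```text
time: 19.28
ee_pos: [0.6607, -0.1481, 0.1742]
eef_rot: [0.844, 0.536, 0.001, -0.0]
ft_force: [-0.4, 0.3, -0.1]
width: 0.0868
```

```bash
python3 st.py .661 -.151 .16; python3 look.py 10 w; python3 - <<'E'
from h import *
im=cv2.imread("pics/w10.png");C=cam("wrist",np.load("pics/10.npy",allow_pickle=True).item())
uv=proj(C,[[.661,-.151,.047]])[0];print(uv)
c=blob(im,uv,9,100,70);P=plane(C,c,.047);print(rcirc(P),rcirc(P,.0305))
cv2.drawContours(im,[c[:,None]],-1,(0,0,255),1);x,y=map(int,uv);save("w10c",im,(x-60,y-60,x+60,y+60),4)
E
```

```text
t 19.28 [ 0.6607 -0.1481  0.1742] fix ax -0.02 ay 0.03 units ydir -25.13 vel 0.02 [-0.4  0.3 -0.1] w 0.0868 [-0.35  0.56  0.74  1.41 -0.38  1.32 -0.03]
units to go [ 0.01 -0.1  -0.47]
19.2833 [ 0.6607 -0.1481  0.1742] [[0.4246, 0.9054, 0.0025], [0.9054, -0.4246, 0.0016], [0.0025, 0.0015, -1.0]] 0.02 [-0.4  0.3 -0.1] 0.08678969375596055
[322.68127463 198.14147623]
(array([ 0.6641, -0.153 ,  0.0302]), np.float64(0.00027)) (array([ 0.6641, -0.153 ,  0.0302]), np.float64(0.00041))
```

View pics/w10c.png

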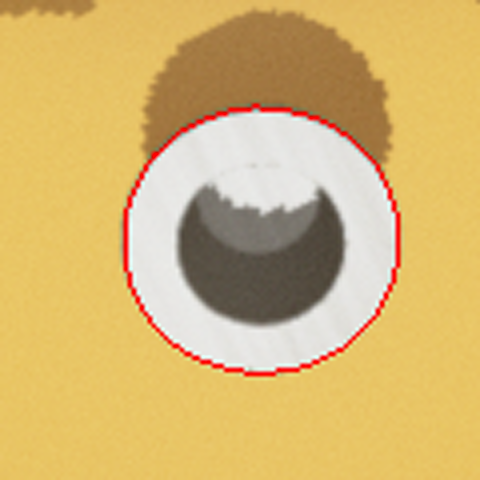

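Emit:
send_rows --pt "0.1 -0.15 -0.5 -0.02 0.03 0 -1" --pt "0 0 -0.7 0 0 0 -1" --pt "0 0 -0.7 0 0 0 -1" --pt "0 0 -0.7 0 0 0 -1" --pt "0 0 -0.3 0 0 0 -1" --pt "0 0 0 0 0 0 -1" --pt "0 0 0 0 0 0 -1"

```text
time: 19.92
ee_pos: [0.6662, -0.1483, 0.0828]
eef_rot: [0.842, 0.54, 0.001, 0.001]
ft_force: [-0.4, -0.5, -0.4]
width: 0.087
```

```bash
python3 st.py .664 -.1525 .032
```

```text
t 19.92 [ 0.6662 -0.1483  0.0828] fix ax -0.01 ay 0.03 units ydir -24.67 vel 0.012 [-0.4 -0.5 -0.4] w 0.0870 [-0.32  0.64  0.69  1.48 -0.43  1.17  0.01]
units to go [-0.07 -0.14 -1.69]
```

Emit:
send_rows --pt "-0.07 -0.14 -0.4 0 0.03 0 -1" --pt "0 0 -0.4 0 0 0 -1" --pt "0 0 -0.4 0 0 0 -1" --pt "0 0 -0.3 0 0 0 -1" --pt "0 0 0 0 0 0 -1"

```text
time: 20.33
ee_pos: [0.6656, -0.1534, 0.0364]
eef_rot: [0.842, 0.54, 0.002, 0.001]
ft_force: [-0.8, 0.9, 0.4]
width: 0.087
```

```bash
python3 st.py .664 -.1525 .032
```

```text
t 20.33 [ 0.6656 -0.1534  0.0364] fix ax 0.00 ay 0.05 units ydir -24.64 vel 0.009 [-0.8  0.9  0.4] w 0.0870 [-0.3   0.69  0.66  1.51 -0.46  1.09  0.04]
units to go [-0.05  0.03 -0.15]
```

Emit:
send_rows --pt "-0.05 0.03 -0.15 0 0.05 0 -1" --pt "0 0 0 0 0 0 -1" --pt "0 0 0 0 0 0 1" --pt "0 0 0 0 0 0 1" --pt "0 0 0 0 0 0 1" --pt "0 0 0 0 0 0 1" --pt "0 0 0 0 0 0 1" --pt "0 0 0 0 0 0 1" --grip_force 12

```text
time: 21.0
ee_pos: [0.6647, -0.1525, 0.0326]
eef_rot: [0.842, 0.54, 0.0, 0.0]
ft_force: [1.0, -0.4, -0.7]
width: 0.0601
```

```bash
python3 st.py .664 -.1525 .032
```

```text
t 21.00 [ 0.6647 -0.1525  0.0326] fix ax 0.00 ay 0.01 units ydir -24.64 vel 0.003 [ 1.  -0.4 -0.7] w 0.0601 [-0.3   0.7   0.66  1.52 -0.46  1.09  0.04]
units to go [-0.02  0.   -0.02]
```

Emit:
send_rows --pt "0 0 0.3 0 0 0 1" --pt "0 0 0.6 0 0 0 1" --pt "0 0 0.8 0 0 0 1" --pt "0 0 0.9 0 0 0 1" --pt "0 0 0.9 0 0 0 1" --pt "0 0 0.9 0 0 0 1" --pt "0 0 0.9 0 0 0 1" --pt "0 0 0.7 0 0 0 1" --pt "0 0 0.3 0 0 0 1" --pt "0 0 0 0 0 0 1"

```text
time: 21.83
ee_pos: [0.6614, -0.153, 0.2351]
eef_rot: [0.842, 0.539, 0.0, 0.001]
ft_force: [0.2, -0.0, -1.2]
width: 0.0604
```

```bash
python3 st.py .6684 .1213 .2; python3 look.py 11 w
```

```text
t 21.83 [ 0.6614 -0.153   0.2351] fix ax 0.01 ay 0.01 units ydir -24.75 vel 0.01 [ 0.2 -0.  -1.2] w 0.0604 [-0.34  0.53  0.76  1.31 -0.36  1.43 -0.04]
units to go [ 0.23  9.14 -1.17]
21.8333 [ 0.6614 -0.153   0.2351] [[0.4186, 0.9082, 0.0006], [0.9082, -0.4186, -0.0008], [-0.0005, 0.0009, -1.0]] 0.01 [ 0.2 -0.  -1.2] 0.06036293702731406
```

View pics/w11.png

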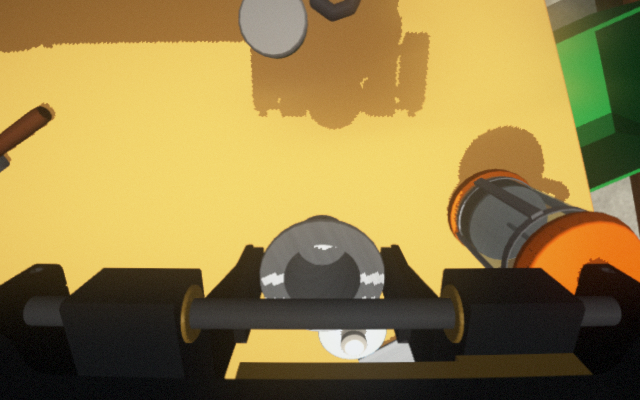

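Emit:
send_rows --pt "0.05 0.4 0 0 0 0 1" --pt "0.05 0.8 0 0 0 0 1" --pt "0.05 1 0 0 0 0 1" --pt "0.05 1 0 0 0 0 1" --pt "0.05 1 0 0 0 0 1" --pt "0.05 1 0 0 0 0 1" --pt "0.05 1 0 0 0 0 1" --pt "0.05 1 0 0 0 0 1" --pt "0.05 0.8 0 0 0 0 1" --pt "0 0.5 0 0 0 0 1"

```text
time: 22.72
ee_pos: [0.6649, 0.1176, 0.2155]
eef_rot: [0.844, 0.536, -0.011, -0.005]
ft_force: [0.1, -0.2, -1.0]
width: 0.0603
```

Emit:
send_rows --pt "0 0.1 0 0 0 0 1" --pt "0 0 0 0 0 0 1" --pt "0 0 0 0 0 0 1"

```text
time: 22.97
ee_pos: [0.662, 0.1285, 0.2098]
eef_rot: [0.841, 0.54, -0.015, -0.007]
ft_force: [-0.4, -0.6, -1.1]
width: 0.0606
```

```bash
python3 st.py .669 .1217 .2
```

```text
t 22.97 [0.662  0.1285 0.2098] fix ax 0.04 ay -0.37 units ydir -24.61 vel 0.019 [-0.4 -0.6 -1.1] w 0.0606 [-0.72  0.54  0.69  1.33 -0.34  1.42 -0.46]
units to go [ 0.23 -0.23 -0.33]
```

Emit:
send_rows --pt "0.15 -0.2 0 0.04 -0.37 0 1" --pt "0 0 0 0 0 0 1" --pt "0 0 0 0 0 0 1" --pt "0 0 0 0 0 0 1"

```text
time: 23.3
ee_pos: [0.6657, 0.1172, 0.2081]
eef_rot: [0.843, 0.538, -0.002, 0.0]
ft_force: [-0.3, -0.5, -0.3]
width: 0.0602
```

```bash
python3 st.py .669 .1217 .175;python3 look.py 12 w,s,d; python3 - <<'E'
from h import *
a=cv2.imread("pics/s12.png")[160:280,270:400];b=cv2.imread("pics/d12.png")[140:270,210:340]
save("12",np.hstack([cv2.resize(a,(400,370)),cv2.resize(b,(400,370))]))
save("w12c",cv2.imread("pics/w12.png"),(200,150,440,390),2.4)
E
```

```text
t 23.30 [0.6657 0.1172 0.2081] fix ax 0.03 ay -0.03 units ydir -24.95 vel 0.011 [-0.3 -0.5 -0.3] w 0.0602 [-0.72  0.53  0.7   1.36 -0.33  1.38 -0.45]
units to go [ 0.11  0.15 -1.1 ]
23.3 [0.6657 0.1172 0.2081] [[0.4219, 0.9066, -0.003], [0.9066, -0.4219, -0.0023], [-0.0033, -0.0018, -1.0]] 0.011 [-0.3 -0.5 -0.3] 0.06023343926568542
```

View pics/12.png

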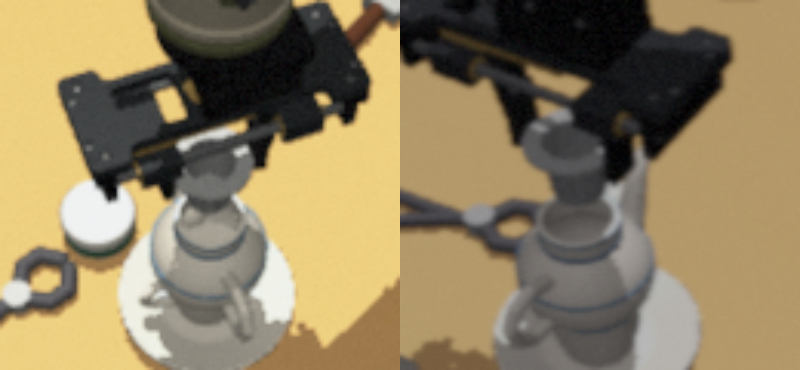

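View pics/w12c.png

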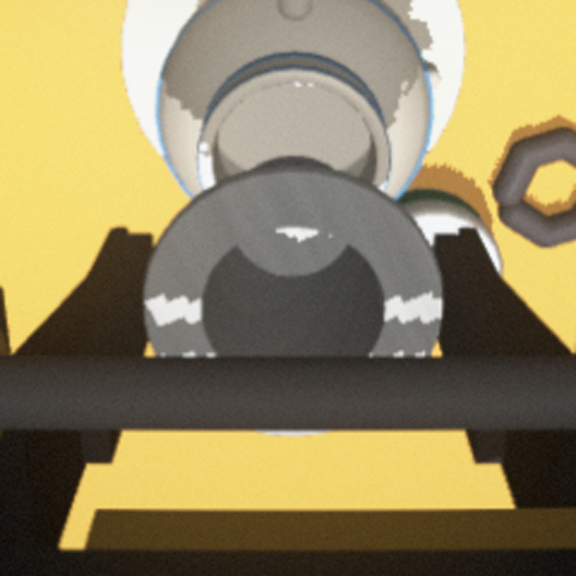

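```bash
python3 - <<'E'
from h import *
s=np.load("pics/12.npy",allow_pickle=True).item();C=cam("wrist",s);R=Ro.from_quat(s['eef_rot']).as_matrix()
f=lambda p:np.array(p)/2.4+[200,150]
c=np.round(circ(plane(C,f([(144,310),(442,310),(293,169),(290,437)]),s['ee_pos'][2]+.0144)),4);print(c,np.r_[c[:2],0]-s['ee_pos'])
c=np.round(circ(plane(C,f([(197,160),(391,160),(293,66),(230,90),(360,90)]),.152)),4);print(c)
E
```

```text
[0.6659 0.1159 0.0304] [ 0.00023087 -0.00128072 -0.20812909]
[0.6688 0.1216 0.0271]
```

Emit:
send_rows --pt "0.1 0.15 -0.1 0.03 -0.03 0 1" --pt "0 0 -0.1 0 0 0 1" --pt "0 0 0 0 0 0 1" --pt "0 0 0 0 0 0 1"

```text
time: 23.78
ee_pos: [0.6693, 0.1236, 0.2014]
eef_rot: [0.843, 0.538, 0.0, -0.001]
ft_force: [0.3, -0.9, 0.4]
width: 0.0603
```

```bash
python3 st.py .6685 .122 .1416
```

```text
t 23.78 [0.6693 0.1236 0.2014] fix ax -0.01 ay -0.00 units ydir -24.86 vel 0.007 [ 0.3 -0.9  0.4] w 0.0603 [-0.72  0.54  0.7   1.36 -0.34  1.37 -0.46]
units to go [-0.03 -0.05 -1.99]
```

Emit:
send_rows --pt "-0.03 -0.05 -0.2 0 0 0 1" --pt "0 0 -0.2 0 0 0 1" --pt "0 0 -0.1 0 0 0 1" --pt "0 0 0 0 0 0 1"

```text
time: 24.12
ee_pos: [0.6681, 0.122, 0.1844]
eef_rot: [0.843, 0.538, -0.0, -0.001]
ft_force: [-0.2, 0.6, -0.7]
width: 0.0599
```

```bash
python3 st.py .6685 .122 .1416;python3 look.py 13 s,d; python3 - <<'E'
from h import *
a=cv2.imread("pics/s13.png")[160:280,270:400];b=cv2.imread("pics/d13.png")[140:270,210:340]
save("13",np.hstack([cv2.resize(a,(400,370)),cv2.resize(b,(400,370))]))
E
```

```text
t 24.12 [0.6681 0.122  0.1844] fix ax -0.01 ay -0.01 units ydir -24.85 vel 0.005 [-0.2  0.6 -0.7] w 0.0599 [-0.72  0.54  0.69  1.38 -0.35  1.34 -0.45]
units to go [ 0.01  0.   -1.43]
24.1167 [0.6681 0.122  0.1844] [[0.4202, 0.9074, -0.0009], [0.9074, -0.4202, 0.0009], [0.0004, -0.0012, -1.0]] 0.005 [-0.2  0.6 -0.7] 0.059949900346086625
```

View pics/13.png

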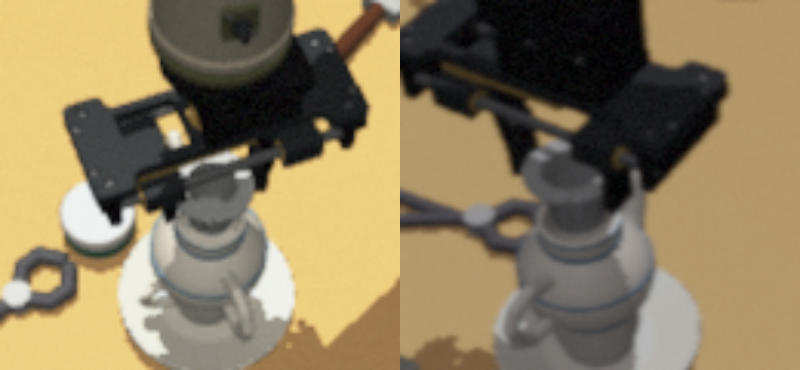

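Basket centred over the neck. Lower in small steps.

Emit:
send_rows --pt "0 0 -0.15 0 0 0 1" --pt "0 0 -0.15 0 0 0 1" --pt "0 0 -0.15 0 0 0 1" --pt "0 0 0 0 0 0 1"

```text
time: 24.55
ee_pos: [0.6686, 0.1221, 0.1709]
eef_rot: [0.843, 0.538, 0.001, -0.0]
ft_force: [0.3, -0.4, -1.0]
width: 0.0605
```

```bash
python3 st.py .6685 .122 .1416
```

```text
t 24.55 [0.6686 0.1221 0.1709] fix ax -0.02 ay 0.01 units ydir -24.84 vel 0.007 [ 0.3 -0.4 -1. ] w 0.0605 [-0.72  0.55  0.69  1.4  -0.35  1.31 -0.45]
units to go [-0.   -0.   -0.98]
```

Emit:
send_rows --pt "0 0 -0.15 -0.02 0 0 1" --pt "0 0 -0.15 0 0 0 1" --pt "0 0 -0.15 0 0 0 1" --pt "0 0 -0.1 0 0 0 1" --pt "0 0 0 0 0 0 1"

```text
time: 24.97
ee_pos: [0.6684, 0.1222, 0.1522]
eef_rot: [0.843, 0.539, -0.0, 0.0]
ft_force: [-0.4, 0.2, -0.3]
width: 0.0603
```

```bash
python3 st.py .6685 .122 .1416
```

```text
t 24.97 [0.6684 0.1222 0.1522] fix ax 0.01 ay 0.00 units ydir -24.83 vel 0.003 [-0.4  0.2 -0.3] w 0.0603 [-0.71  0.57  0.68  1.42 -0.36  1.28 -0.44]
units to go [ 0.   -0.01 -0.35]
```

Emit:
send_rows --pt "0 0 -0.1 0 0 0 1" --pt "0 0 -0.1 0 0 0 1" --pt "0 0 -0.05 0 0 0 1" --pt "0 0 0 0 0 0 1"

```text
time: 25.3
ee_pos: [0.6685, 0.1221, 0.1439]
eef_rot: [0.843, 0.539, -0.0, 0.0]
ft_force: [0.2, -0.2, -0.8]
width: 0.0606
```

Emit:
send_rows --pt "0 0 -0.04 0 0 0 1" --pt "0 0 -0.03 0 0 0 1"

```text
time: 25.47
ee_pos: [0.6686, 0.1221, 0.1419]
eef_rot: [0.843, 0.538, 0.0, 0.0]
ft_force: [0.1, 0.9, -0.4]
width: 0.0602
```

Emit:
send_rows --pt "0 0 -0.03 0 0 0 1" --pt "0 0 -0.02 0 0 0 1"

```text
time: 25.63
ee_pos: [0.6691, 0.1222, 0.1412]
eef_rot: [0.843, 0.539, 0.001, 0.001]
ft_force: [-1.7, -0.1, 6.2]
width: 0.0601
```

Seated (6 N contact at the expected height). Release and rise.

Emit:
send_rows --pt "0 0 0 0 0 0 -1" --pt "0 0 0 0 0 0 -1" --pt "0 0 0 0 0 0 -1" --pt "0 0 0 0 0 0 -1" --pt "0 0 0 0 0 0 -1"

```text
time: 26.05
ee_pos: [0.6693, 0.1222, 0.1414]
eef_rot: [0.843, 0.539, 0.001, 0.001]
ft_force: [-0.9, 0.4, -0.4]
width: 0.0836
```

Emit:
send_rows --pt "0 0 0.2 0 0 0 -1" --pt "0 0 0.4 0 0 0 -1" --pt "0 0 0.7 0 0 0 -1" --pt "0 0 0.8 0 0 0 -1" --pt "0 0 0.7 0 0 0 -1" --pt "0 0 0.3 0 0 0 -1" --pt "0 0 0 0 0 0 -1"

```text
time: 26.63
ee_pos: [0.6682, 0.1216, 0.2421]
eef_rot: [0.843, 0.538, 0.001, 0.001]
ft_force: [-0.3, 0.1, 0.2]
width: 0.0868
```

```bash
python3 st.py .6685 .122 .1416;python3 look.py 14 w,s,d; python3 - <<'E'
from h import *
a=cv2.imread("pics/s14.png")[160:280,270:400];b=cv2.imread("pics/d14.png")[140:270,210:340]
save("14",np.hstack([cv2.resize(a,(400,370)),cv2.resize(b,(400,370))]))
save("w14c",cv2.imread("pics/w14.png"),(200,60,440,310),2.4)
E
```

```text
t 26.63 [0.6682 0.1216 0.2421] fix ax 0.01 ay 0.03 units ydir -24.87 vel 0.01 [-0.3  0.1  0.2] w 0.0868 [-0.72  0.51  0.71  1.3  -0.33  1.44 -0.47]
units to go [ 0.01  0.01 -3.35]
26.6333 [0.6682 0.1216 0.2421] [[0.4205, 0.9073, 0.0023], [0.9073, -0.4205, -0.0009], [0.0002, 0.0024, -1.0]] 0.01 [-0.3  0.1  0.2] 0.08681426379025792
```

View pics/14.png

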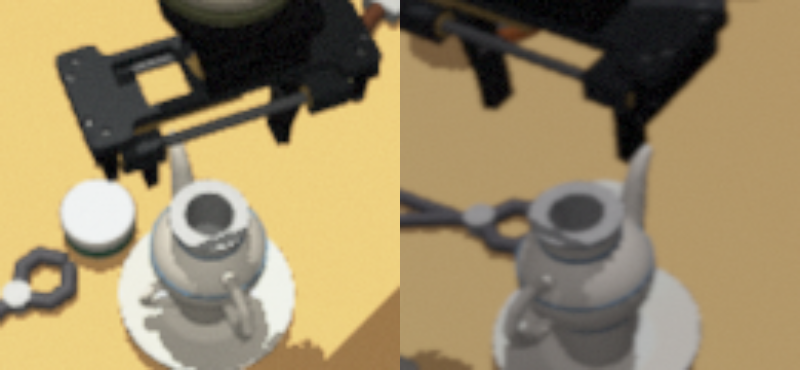

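View pics/w14c.png

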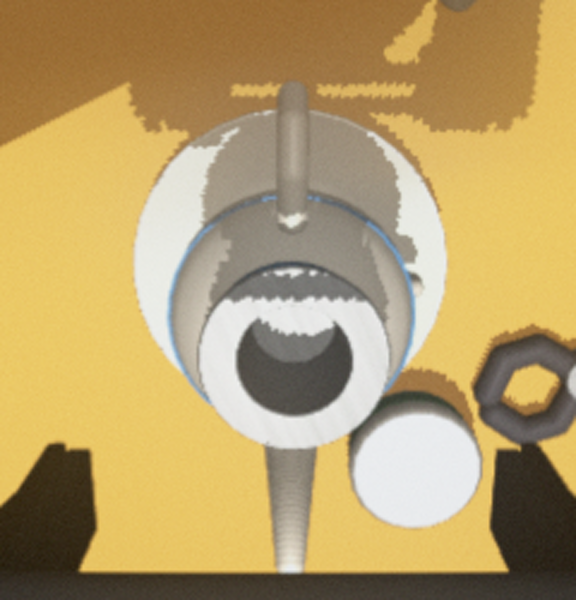

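```bash
python3 - <<'E'
from h import *
s=np.load("pics/14.npy",allow_pickle=True).item();C=cam("wrist",s)
f=lambda p:np.array(p)/2.4+[200,60]
print(np.round(circ(plane(C,f([(198,355),(390,355),(294,263),(294,448)]),.156)),4),np.round(circ(plane(C,f([(236,358),(353,358),(294,301),(294,416)]),.156)),4))
E
```

```text
[0.6696 0.1216 0.0306] [0.6696 0.1213 0.0188]
```

Emit:
send_rows --pt "-0.4 0.2 0 0 0 0 -1" --pt "-0.8 0.45 0 0 0 0 -1" --pt "-0.8 0.5 0 0 0 0 -1" --pt "-0.8 0.5 0 0 0 0 -1" --pt "-0.8 0.5 0 0 0 0 -1" --pt "-0.8 0.5 0 0 0 0 -1" --pt "-0.8 0.5 -0.4 0 0 0 -1" --pt "-0.8 0.5 -0.6 0 0 0 -1" --pt "-0.6 0.3 -0.6 0 0 0 -1" --pt "-0.3 0.1 -0.4 0 0 0 -1"

```text
time: 27.62
ee_pos: [0.4452, 0.2433, 0.1622]
eef_rot: [0.843, 0.538, -0.011, 0.001]
ft_force: [0.1, -0.0, 0.1]
width: 0.0868
```

Emit:
send_rows --pt "0 0 0 0 0 0 -1" --pt "0 0 0 0 0 0 -1"

```text
time: 27.78
ee_pos: [0.4404, 0.2437, 0.1581]
eef_rot: [0.842, 0.54, -0.015, 0.001]
ft_force: [0.4, -0.5, -0.1]
width: 0.0869
```

```bash
python3 st.py .455 .2436 .16
```

```text
t 27.78 [0.4404 0.2437 0.1581] fix ax 0.21 ay -0.27 units ydir -24.64 vel 0.042 [ 0.4 -0.5 -0.1] w 0.0869 [-1.19  0.14  0.65  1.87 -0.09  1.19 -0.94]
units to go [ 0.49 -0.    0.06]
```

Emit:
send_rows --pt "0.4 0 0 0.2 -0.27 0 -1" --pt "0 0 0 0 0 0 -1" --pt "0 0 0 0 0 0 -1" --pt "0 0 0 0 0 0 -1"

```text
time: 28.12
ee_pos: [0.4545, 0.2418, 0.1585]
eef_rot: [0.842, 0.539, -0.001, 0.001]
ft_force: [0.1, 0.0, -1.6]
width: 0.0874
```

```bash
python3 st.py .455 .2436 .16; python3 look.py 15 w;python3 - <<'E'
from h import *
im=cv2.imread("pics/w15.png");C=cam("wrist",np.load("pics/15.npy",allow_pickle=True).item())
uv=proj(C,[[.455,.2436,.012]])[0];print(uv)
c=blob(im,uv,9,100,70);P=plane(C,c,.011);print(rcirc(P),rcirc(P,.03))
cv2.drawContours(im,[c[:,None]],-1,(0,0,255),1);x,y=map(int,uv);save("w15c",im,(x-60,y-60,x+60,y+60),4)
E
```

```text
t 28.12 [0.4545 0.2418 0.1585] fix ax 0.03 ay 0.00 units ydir -24.80 vel 0.016 [ 0.1  0.  -1.6] w 0.0874 [-1.18  0.15  0.66  1.86 -0.09  1.17 -0.92]
units to go [0.02 0.06 0.05]
28.1167 [0.4545 0.2418 0.1585] [[0.4194, 0.9078, 0.0002], [0.9078, -0.4194, -0.0027], [-0.0024, 0.0013, -1.0]] 0.016 [ 0.1  0.  -1.6] 0.08741985438933647
[320.72739646 186.88304534]
(array([0.455 , 0.2438, 0.0306]), np.float64(0.00028)) (array([0.455 , 0.2439, 0.0306]), np.float64(0.00063))
```

View pics/w15c.png

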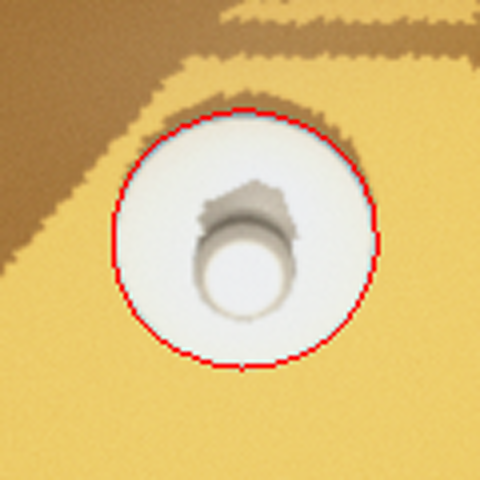

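View pics/w15.png

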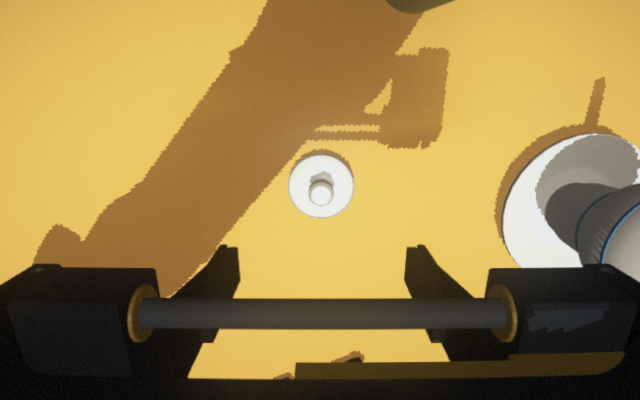

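Emit:
send_rows --pt "0 0.05 -0.5 0.03 0 0 -1" --pt "0 0 -0.7 0 0 0 -1" --pt "0 0 -0.7 0 0 0 -1" --pt "0 0 -0.7 0 0 0 -1" --pt "0 0 -0.3 0 0 0 -1" --pt "0 0 0 0 0 0 -1" --pt "0 0 0 0 0 0 -1"

```text
time: 28.75
ee_pos: [0.4566, 0.2434, 0.0712]
eef_rot: [0.843, 0.538, 0.001, 0.0]
ft_force: [-0.5, 0.3, 0.2]
width: 0.0868
```

```bash
python3 st.py .455 .2438 .023
```

```text
t 28.75 [0.4566 0.2434 0.0712] fix ax -0.01 ay 0.02 units ydir -24.93 vel 0.01 [-0.5  0.3  0.2] w 0.0868 [-1.14  0.27  0.64  1.95 -0.19  0.98 -0.85]
units to go [-0.05  0.01 -1.61]
```

Emit:
send_rows --pt "-0.05 0 -0.4 0 0.02 0 -1" --pt "0 0 -0.4 0 0 0 -1" --pt "0 0 -0.4 0 0 0 -1" --pt "0 0 -0.25 0 0 0 -1" --pt "0 0 0 0 0 0 -1" --pt "0 0 0 0 0 0 -1"

```text
time: 29.25
ee_pos: [0.4568, 0.2451, 0.027]
eef_rot: [0.843, 0.538, 0.003, -0.001]
ft_force: [0.2, 0.8, 1.2]
width: 0.0873
```

```bash
python3 st.py .455 .2438 .023; python3 look.py 16 w
```

```text
t 29.25 [0.4568 0.2451 0.027 ] fix ax -0.06 ay 0.04 units ydir -24.91 vel 0.015 [0.2 0.8 1.2] w 0.0873 [-1.11  0.34  0.61  1.98 -0.25  0.89 -0.8 ]
units to go [-0.06 -0.04 -0.13]
29.25 [0.4568 0.2451 0.027 ] [[0.4211, 0.907, 0.0037], [0.907, -0.4212, 0.0051], [0.0062, 0.0012, -1.0]] 0.015 [0.2 0.8 1.2] 0.08725703870887606
```

View pics/w16.png

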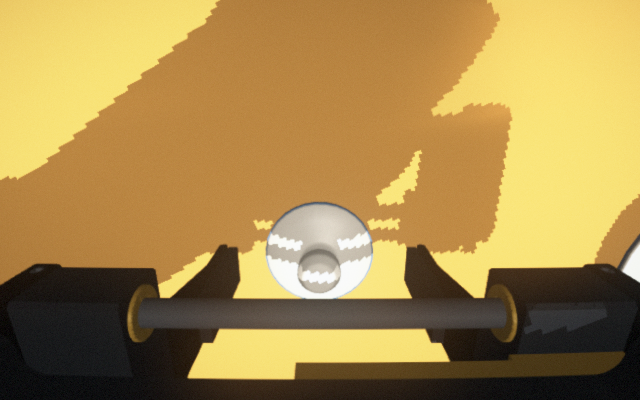

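```bash
python3 - <<'E'
from h import *
s=np.load("pics/16.npy",allow_pickle=True).item();C=cam("wrist",s)
print(plane(C,[(319,271.5)],.032), proj(C,[[.455,.2438,.032]]))
c=blob(cv2.imread("pics/w16.png"),(319,250),0,100,70);P=plane(C,c,.011);print(rcirc(P))
E
```

```text
[[0.45521667 0.24376132 0.032     ]] [[318.58303884 271.5982577 ]]
(array([0.447 , 0.2196, 0.054 ]), np.float64(0.00286))
```

Emit:
send_rows --pt "-0.05 -0.04 -0.12 -0.06 0.04 0 -1" --pt "0 0 0 0 0 0 -1"

```text
time: 29.47
ee_pos: [0.4556, 0.2441, 0.024]
eef_rot: [0.843, 0.538, 0.0, 0.0]
ft_force: [-0.5, -0.1, 0.4]
width: 0.0868
```

```bash
python3 st.py .455 .2438 .023
```

```text
t 29.47 [0.4556 0.2441 0.024 ] fix ax -0.01 ay 0.01 units ydir -24.91 vel 0.017 [-0.5 -0.1  0.4] w 0.0868 [-1.11  0.35  0.61  1.98 -0.25  0.89 -0.8 ]
units to go [-0.02 -0.01 -0.03]
```

Knob centre confirmed at (0.455, 0.244). Close.

Emit:
send_rows --pt "0 0 0 0 0 0 1" --pt "0 0 0 0 0 0 1" --pt "0 0 0 0 0 0 1" --pt "0 0 0 0 0 0 1" --pt "0 0 0 0 0 0 1" --pt "0 0 0 0 0 0 1" --pt "0 0 0 0 0 0 1" --pt "0 0 0 0 0 0 1" --pt "0 0 0 0 0 0 1" --pt "0 0 0 0 0 0 1" --grip_force 15

```text
time: 30.3
ee_pos: [0.4563, 0.2447, 0.0253]
eef_rot: [0.843, 0.538, 0.002, -0.0]
ft_force: [-0.0, -0.1, 0.5]
width: 0.0283
```

```bash
python3 st.py .455 .2438 .023
```

```text
t 30.30 [0.4563 0.2447 0.0253] fix ax -0.02 ay 0.03 units ydir -24.91 vel 0.001 [-0.  -0.1  0.5] w 0.0283 [-1.11  0.35  0.61  1.98 -0.25  0.89 -0.8 ]
units to go [-0.04 -0.03 -0.08]
```

Emit:
send_rows --pt "-0.02 -0.02 -0.06 -0.02 0.03 0 1" --pt "0 0 0 0 0 0 1" --pt "0 0 0 0 0 0 1" --pt "0 0 0 0 0 0 1"

```text
time: 30.63
ee_pos: [0.4559, 0.2446, 0.0237]
eef_rot: [0.843, 0.538, 0.0, -0.001]
ft_force: [-0.1, 0.4, 1.8]
width: 0.021
```

```bash
python3 st.py .455 .2438 .023
```

```text
t 30.63 [0.4559 0.2446 0.0237] fix ax -0.01 ay -0.00 units ydir -24.89 vel 0.002 [-0.1  0.4  1.8] w 0.0210 [-1.11  0.35  0.61  1.98 -0.26  0.89 -0.8 ]
units to go [-0.03 -0.03 -0.02]
```

Emit:
send_rows --pt "0 0 0.2 0 0 0 1" --pt "0 0 0.5 0 0 0 1" --pt "0 0 0.8 0 0 0 1" --pt "0 0 0.9 0 0 0 1" --pt "0 0 0.9 0 0 0 1" --pt "0 0 0.9 0 0 0 1" --pt "0 0 0.9 0 0 0 1" --pt "0 0 0.9 0 0 0 1" --pt "0 0 0.6 0 0 0 1" --pt "0 0 0 0 0 0 1"

```text
time: 31.47
ee_pos: [0.4529, 0.2393, 0.2314]
eef_rot: [0.844, 0.536, -0.003, 0.001]
ft_force: [0.1, 1.1, -0.4]
width: 0.0211
```

```bash
python3 st.py .67 .122 .24
```

```text
t 31.47 [0.4529 0.2393 0.2314] fix ax 0.06 ay -0.05 units ydir -25.12 vel 0.027 [ 0.1  1.1 -0.4] w 0.0211 [-1.21  0.07  0.67  1.77 -0.04  1.32 -0.97]
units to go [ 7.24 -3.91  0.29]
```

Emit:
send_rows --pt "0.4 -0.2 0.2 0.05 -0.05 0 1" --pt "0.7 -0.4 0.1 0 0 0 1" --pt "0.85 -0.45 0.1 0 0 0 1" --pt "0.85 -0.45 0.1 0 0 0 1" --pt "0.85 -0.45 0.1 0 0 0 1" --pt "0.85 -0.45 0.1 0 0 0 1" --pt "0.85 -0.45 0.1 0 0 0 1" --pt "0.8 -0.4 0.1 0 0 0 1" --pt "0.5 -0.3 0.1 0 0 0 1" --pt "0.2 -0.1 0 0 0 0 1"

```text
time: 32.3
ee_pos: [0.6623, 0.1251, 0.2581]
eef_rot: [0.842, 0.54, -0.003, -0.001]
ft_force: [0.8, -0.3, -1.2]
width: 0.0215
```

Emit:
send_rows --pt "0 0 0 0 0 0 1" --pt "0 0 0 0 0 0 1"

```text
time: 32.47
ee_pos: [0.6624, 0.1233, 0.2562]
eef_rot: [0.843, 0.539, -0.004, -0.001]
ft_force: [-0.3, -0.0, 0.2]
width: 0.0214
```

```bash
python3 st.py .67 .122 .22
```

```text
t 32.47 [0.6624 0.1233 0.2562] fix ax 0.03 ay -0.09 units ydir -24.83 vel 0.008 [-0.3 -0.   0.2] w 0.0214 [-0.75  0.51  0.76  1.29 -0.34  1.48 -0.46]
units to go [ 0.25 -0.04 -1.21]
```

Emit:
send_rows --pt "0.2 -0.04 -0.5 0.03 -0.09 0 1" --pt "0 0 -0.4 0 0 0 1" --pt "0 0 -0.1 0 0 0 1" --pt "0 0 0 0 0 0 1" --pt "0 0 0 0 0 0 1"

```text
time: 32.88
ee_pos: [0.6643, 0.127, 0.2246]
eef_rot: [0.841, 0.541, -0.001, -0.002]
ft_force: [-0.6, 0.5, 0.2]
width: 0.0212
```

```bash
python3 st.py .67 .122 .22;python3 look.py 17 w,s,d; python3 - <<'E'
from h import *
a=cv2.imread("pics/s17.png")[150:270,270:400];b=cv2.imread("pics/d17.png")[130:260,210:340]
save("17",np.hstack([cv2.resize(a,(400,370)),cv2.resize(b,(400,370))]))
save("w17c",cv2.imread("pics/w17.png"),(200,150,440,390),2.4)
E
```

```text
t 32.88 [0.6643 0.127  0.2246] fix ax -0.03 ay -0.03 units ydir -24.55 vel 0.016 [-0.6  0.5  0.2] w 0.0212 [-0.75  0.53  0.75  1.34 -0.36  1.42 -0.45]
units to go [ 0.19 -0.17 -0.15]
32.8833 [0.6643 0.127  0.2246] [[0.4155, 0.9096, -0.003], [0.9096, -0.4155, 0.0025], [0.001, -0.0038, -1.0]] 0.016 [-0.6  0.5  0.2] 0.021203190028755304
```

View pics/17.png

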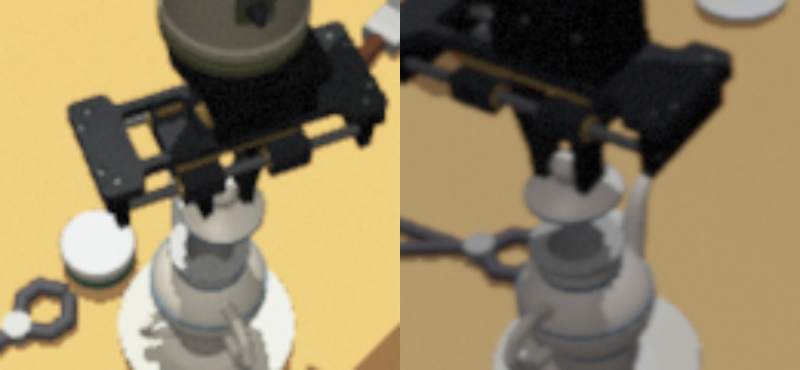

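View pics/w17c.png

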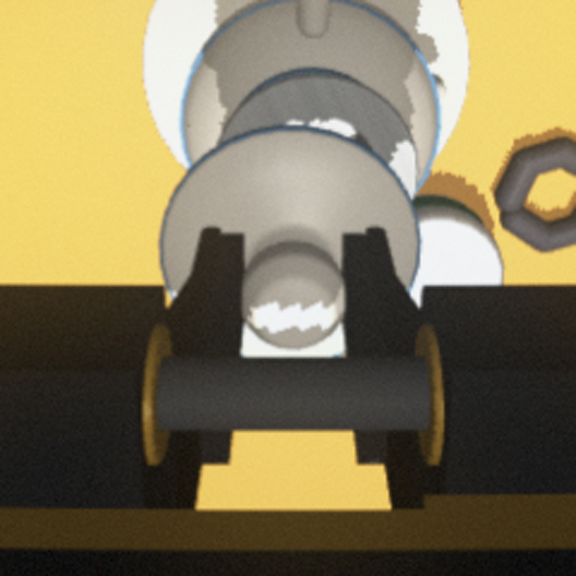

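```bash
python3 - <<'E'
from h import *
s=np.load("pics/17.npy",allow_pickle=True).item();C=cam("wrist",s)
f=lambda p:np.array(p)/2.4+[200,150]
z=s['ee_pos'][2]
c=rcirc(plane(C,f([(160,238),(420,238),(290,126),(180,185),(400,185),(235,137),(345,137)]),z-.0127),.03);print(c[0]-np.r_[s['ee_pos'][:2],0],c)
print("knob",plane(C,f([(293,297)]),z+.0075)-s['ee_pos'])
print("str",rcirc(plane(C,f([(217,130),(412,130),(313,70),(250,92),(375,92)]),.156),.0305))
E
```

```text
[-0.00026261 -0.00055427  0.0301    ] (array([0.664 , 0.1264, 0.0301]), np.float64(0.00024))
knob [[-5.26389402e-05 -1.88532086e-03  7.50000000e-03]]
str (array([0.6693, 0.1224, 0.0317]), np.float64(0.00054))
```

Emit:
send_rows --pt "0.15 -0.14 -0.2 -0.03 -0.03 0 1" --pt "0 0 -0.2 0 0 0 1" --pt "0 0 -0.1 0 0 0 1" --pt "0 0 0 0 0 0 1"

```text
time: 33.37
ee_pos: [0.6705, 0.1217, 0.2101]
eef_rot: [0.841, 0.54, 0.001, 0.001]
ft_force: [-0.0, -0.3, 0.2]
width: 0.0209
```

```bash
python3 st.py .6698 .1222 .1717
```

```text
t 33.37 [0.6705 0.1217 0.2101] fix ax 0.00 ay 0.04 units ydir -24.59 vel 0.004 [-0.  -0.3  0.2] w 0.0209 [-0.74  0.54  0.74  1.35 -0.36  1.39 -0.44]
units to go [-0.02  0.02 -1.28]
```

Emit:
send_rows --pt "-0.02 0.02 -0.2 0 0.03 0 1" --pt "0 0 -0.2 0 0 0 1" --pt "0 0 -0.2 0 0 0 1" --pt "0 0 -0.1 0 0 0 1" --pt "0 0 0 0 0 0 1"

```text
time: 33.78
ee_pos: [0.6695, 0.1222, 0.186]
eef_rot: [0.842, 0.54, -0.0, 0.0]
ft_force: [-0.2, -0.6, -0.9]
width: 0.0212
```

```bash
python3 st.py .6698 .1222 .1717;python3 look.py 18 s,d; python3 - <<'E'
from h import *
a=cv2.imread("pics/s18.png")[150:270,270:400];b=cv2.imread("pics/d18.png")[130:260,210:340]
save("18",np.hstack([cv2.resize(a,(400,370)),cv2.resize(b,(400,370))]))
E
```

```text
t 33.78 [0.6695 0.1222 0.186 ] fix ax 0.01 ay -0.01 units ydir -24.61 vel 0.005 [-0.2 -0.6 -0.9] w 0.0212 [-0.74  0.56  0.73  1.38 -0.37  1.35 -0.43]
units to go [ 0.01  0.   -0.48]
33.7833 [0.6695 0.1222 0.186 ] [[0.4164, 0.9092, -0.0006], [0.9092, -0.4164, -0.0005], [-0.0007, -0.0004, -1.0]] 0.005 [-0.2 -0.6 -0.9] 0.021186589627498364
```

View pics/18.png

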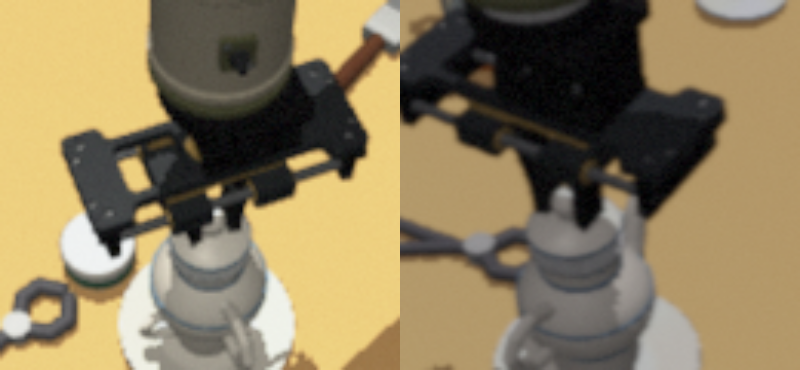

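Emit:
send_rows --pt "0 0 -0.12 0 0 0 1" --pt "0 0 -0.12 0 0 0 1" --pt "0 0 -0.08 0 0 0 1" --pt "0 0 0 0 0 0 1"

```text
time: 34.22
ee_pos: [0.6702, 0.1223, 0.1772]
eef_rot: [0.842, 0.54, 0.001, 0.0]
ft_force: [0.6, -0.6, -0.8]
width: 0.021
```

```bash
python3 st.py .6698 .1222 .1717
```

```text
t 34.22 [0.6702 0.1223 0.1772] fix ax -0.00 ay 0.02 units ydir -24.60 vel 0.003 [ 0.6 -0.6 -0.8] w 0.0210 [-0.74  0.56  0.73  1.39 -0.38  1.33 -0.43]
units to go [-0.01 -0.   -0.18]
```

Emit:
send_rows --pt "-0.02 0 -0.06 0 0.02 0 1" --pt "0 0 -0.05 0 0 0 1" --pt "0 0 -0.03 0 0 0 1"

```text
time: 34.47
ee_pos: [0.6697, 0.1223, 0.1728]
eef_rot: [0.842, 0.54, 0.0, -0.0]
ft_force: [0.3, 0.4, -0.9]
width: 0.0209
```

Emit:
send_rows --pt "0 0 -0.03 0 0 0 1" --pt "0 0 -0.02 0 0 0 1"

```text
time: 34.63
ee_pos: [0.67, 0.1223, 0.1718]
eef_rot: [0.841, 0.54, 0.001, 0.0]
ft_force: [0.1, 1.4, 3.9]
width: 0.0211
```

Emit:
send_rows --pt "0 0 0 0 0 0 -1" --pt "0 0 0 0 0 0 -1" --pt "0 0 0 0 0 0 -1" --pt "0 0 0 0 0 0 -1" --pt "0 0 0 0 0 0 -1"

```text
time: 35.05
ee_pos: [0.6701, 0.1223, 0.1719]
eef_rot: [0.842, 0.54, 0.001, 0.0]
ft_force: [0.6, 0.7, 0.0]
width: 0.0468
```

Emit:
send_rows --pt "0 0 0.2 0 0 0 -1" --pt "0 0 0.4 0 0 0 -1" --pt "0 0 0.7 0 0 0 -1" --pt "0 0 0.7 0 0 0 -1" --pt "0 0 0.6 0 0 0 -1" --pt "0 0 0.3 0 0 0 -1" --pt "0 0 0 0 0 0 -1"

```text
time: 35.63
ee_pos: [0.6692, 0.1218, 0.2668]
eef_rot: [0.842, 0.54, 0.001, 0.0]
ft_force: [-0.9, 0.3, -0.3]
width: 0.0856
```

```bash
python3 st.py;python3 look.py 19 w,s,d; python3 - <<'E'
from h import *
a=cv2.imread("pics/s19.png")[150:290,260:400];b=cv2.imread("pics/d19.png")[150:300,200:350]
save("19",np.hstack([cv2.resize(a,(400,400)),cv2.resize(b,(400,400))]))
save("w19c",cv2.imread("pics/w19.png"),(200,60,440,310),2.4)
E
```

```text
t 35.63 [0.6692 0.1218 0.2668] fix ax 0.00 ay 0.02 units ydir -24.62 vel 0.007 [-0.9  0.3 -0.3] w 0.0856 [-0.74  0.52  0.76  1.26 -0.35  1.49 -0.45]
35.6333 [0.6692 0.1218 0.2668] [[0.4166, 0.9091, 0.0013], [0.9091, -0.4166, -0.0001], [0.0005, 0.0012, -1.0]] 0.007 [-0.9  0.3 -0.3] 0.08557557815578706
```

View pics/19.png

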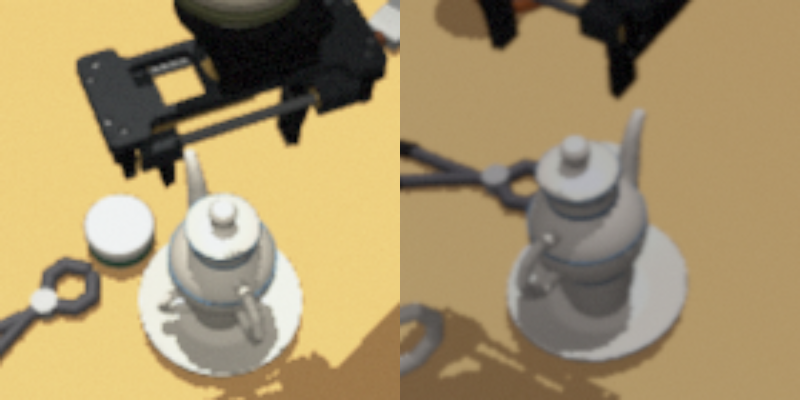

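View pics/w19c.png

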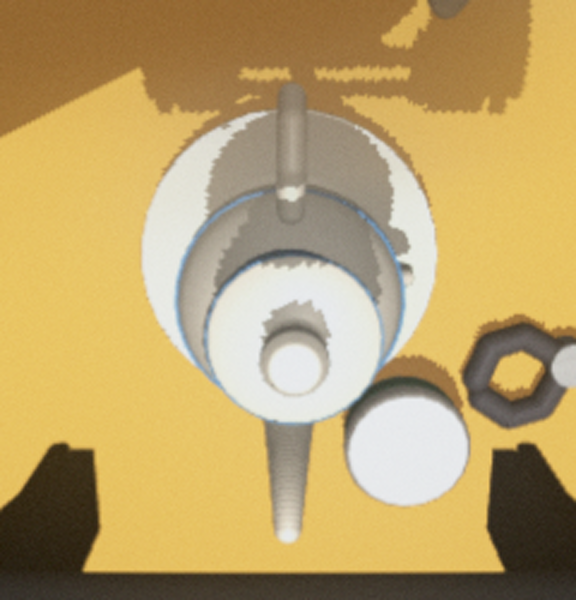

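```bash
python3 - <<'E'
from h import *
s=np.load("pics/19.npy",allow_pickle=True).item();C=cam("wrist",s)
f=lambda p:np.array(p)/2.4+[200,60]
print(np.round(circ(plane(C,f([(204,337),(383,337),(293,252),(293,424)]),.159)),4))
print("sauc",np.round(circ(plane(C,f([(142,250),(437,250),(290,108),(180,160),(407,165)]),.020)),4))
a=cv2.imread("pics/scene0.png");b=cv2.imread("pics/s19.png")
for n,(u,v) in dict(tub=(301,229),big=(237,146),beaker=(436,294)).items():
    p=[np.argwhere(white(i[v-25:v+25,u-25:u+25],90,60)).mean(0).round(2) for i in(a,b)];print(n,p)
r.close_job(); print(r.read_state()['time'])
E
```

```text
[0.6701 0.1212 0.0306]
sauc [0.6681 0.12   0.0739]
tub [array([32.76, 28.37]), array([32.28, 28.91])]
big [array([19.28, 18.6 ]), array([19.08, 18.63])]
beaker [array([25.56, 25.46]), array([25.54, 25.35])]
the job is handed in; nothing more can be done
the job is handed in; nothing more can be done
```

The tea set is assembled on its saucer and handed in at about 36 s of the 122 s. In order: the cup on the saucer, the teapot in the cup's mouth, the strainer in the neck, and the small lid on the strainer. Each piece was lowered until contact at the height its dimensions predict, about 4–10 N at contact, and then released.

- **Alignment:** the last wrist-camera measurement put the lid at (0.670, 0.121) m, against (0.668, 0.120) m for the saucer. That is about 2 mm apart, within the calibration error.
- **Upright:** all three final views show the set standing straight, with the gripper well above it.
- **Bystanders:** the big lid and the beaker show no shift in the scene camera. The tub region reads about half a pixel different; I put that down to the changed set and saucer nearby in the same image window, though I didn't check it separately.
- **Drift at the first grasp:** the tool drifted about 14 mm sideways while descending on the cup. I corrected this before closing. No contact force registered, and the cup sat centred between the fingers.

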